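# Switch on the cordless lamp at the toggle underneath it

### The arm

A 6-joint arm with a two-finger parallel gripper is mounted at the origin on the work surface. World frame = base frame: x ahead of the robot, y to its left, z up, the work surface at z = 0. Lengths are in m, angles in degrees, forces in N, time in s.
With the tool pointing down it reaches from about 0.4 to 0.825 m from the base axis. Payload 7 kg.
Tool frame: the origin (TCP) lies at the very end of the fingers, on their centre line; the grasp point (between the pads) lies r.grip_depth behind it (r.grip_depth is the distance from the TCP to the grasp point, in m); z points along the fingers, y is the direction in which the jaws open and shut (so a half turn about z gives the same grasp; the last joint's range is limited). The gripper opens to 88 mm and grips with 3 to 60 N. Pads are 19 mm wide; open, the fingers measure 130 mm over their backs; the gripper's body (78 mm by 193 mm) begins 47 mm behind the grasp point.
Start: joints at [92.71, 20.546, 0.682, 0, -70.136, -16.507], TCP at [0.161, 0.655, 0.227] pointing down, gripper open.
Joint ranges: [-176.03, 176.03], [-82.01, 121.73], [-58.28, 71.71], [-173.87, 95.51], [-174.79, -0.11], [-173.66, 173.66]. Speed limits (degrees/s): [136.94, 136.94, 172.46, 180, 180, 180].

### API

Orientations are given as [roll, pitch, yaw] about the fixed x, y, z axes, in that order (R = Rz(yaw) Ry(pitch) Rx(roll)).
In Python, from plant import r gives the robot as it stands. The module is installed in compiled form; this text tells all that it offers.
- The arm moves only by the tool step_arm, never from a script. Its argument "increments" is a list of rows, each a list of 3 entries, a list of its own where there are three numbers: the shift along the tool's x, y, z in m, then the turn, a rotation vector about the tool's x, y, z in rad, then the closure, from 0 (fully open) to 1 (shut). In form: [[[x, y, z], [wx, wy, wz], grip], ...]. A call has 1 to 10 rows; each row is the pose to reach, as a shift and turn from the pose commanded when the call began, along the tool's axes at that moment; what a row does not reach only later rows make up. A row lasts 1/10 s, in which the tool goes at most 50 mm and 8.59 degrees, less where a joint would pass 70% of its speed; a pose out of reach is approached as far as the arm can. A call with a gripper value outside its range is refused whole. The fingers move at their own pace and stop on an object; "force" is the grip in N (left out, the last holds). Time passes only in rows, so rows that repeat a pose let the fingers close. It gives the time, the measured TCP pose, the force and the opening at its end, in the units of the state.
- r.get_state(): the state, without advancing time (a new reading comes with each control period).
- r.capture(name): name is "side" or "top" or "wrist"; returns a dict with "color" (480x640x3 uint8, red, green, blue), "intrinsics" (3x3 intrinsics, pixels), "rvec" (rotation vector, rad) and "tvec" (3), from world to camera coordinates, as OpenCV has them; the wrist camera has in their place "T_tool_cam" (4x4, takes a point from camera to tool coordinates, whose origin is the TCP and whose axes are the flange's). Camera axes: x right, y down, z forward; pixel columns grow to the right and rows downward; lengths in m; the calibration is good to about 2 mm. A picture is of the moment at which its call begins: read the wrist's pose just before it. There is no depth.
- r.close_job(): hands the job in, once; it reports no verdict.
The state is a dict: "time_s": time; "joints": joint angles; "qd": joint speeds; "joint_torque": joint torques, N m; "tcp_pos": TCP position; "eef_rot": TCP orientation; "contact_force": force on the tool from outside, world axes, zero at the start; "moment": the same for the moment, N m; "gripper_width": finger opening in m.
Only numpy, scipy, OpenCV 4.12 (cv2) and the standard library are available. Lean on these libraries where they do the work, as an engineer would, in place of code of your own. Each camera call takes 0.05 s, during which the arm holds its last target.

### The job

Switch on the little cordless lamp: its toggle switch is on the underside, between the feet, so lay the lamp down on its side somewhere clear, flick the bat over to the other side, then take the lamp up again and stand it back upright on its cork coaster. Handle it gently, without letting it drop or topple over, and leave the other things on the mantel where they are.

Things in the scene. Friction and masses are not known exactly. Their poses are not given: they have to be found in the camera images.
- lamp: The cordless lamp: a square post 64 x 64 mm, 150 mm tall, 0.4 kg (heavier below). From the bottom: four aluminium feet at the corners, an aluminium battery base 38 mm high, an opal off-white shade 81 mm high and 62 mm square, an aluminium cap 5 mm high; grip it on any of these. Origin: centre of its underside at the bottom of the feet; z along the post to its top; x out of the side with the socket cover. Starts upright.
- lamp_underside (a point): Middle of the flat underside between the feet, 26 mm above the bottom of the feet. The feet are 9 mm thick round pins 26 mm long, their axes 27.5 mm from the lamp's centre lines, so 46 mm is clear between any two neighbours. The switch bat stands out of this face. Axes as the lamp's.
- socket_cover (a point): Middle of the round black rubber cover (20 mm) of the charging socket, on one side only of the aluminium base, 45 mm above the bottom of the feet. The switch, when off, leans to this side. Lying on a side the lamp is stable and 64 mm high; laid on the side opposite this cover, the cover faces up and the bat, being off, leans up, so that pressing it straight down puts it on.
- lamp_switch (a joint): Toggle switch bat, steel, 6 mm thick, 18 mm long from its pivot on the lamp's z axis, 23 mm above the bottom of the feet; swings about the lamp's y axis. Rad: 0 = off, leaning 0.45 to the socket-cover side; 0.45 = dead centre; 0.90 = on, leaning 0.45 to the opposite side. An over-centre spring (about 2.3 N at the end of the bat at either stop, nothing at centre) snaps it over once past centre.
- bat_tip (a point): Point in the round end of the switch bat, 15 mm from its pivot and 3 mm inside its end; it moves with the bat.
- coaster: Square cork coaster, 105 x 105 mm, 6 mm thick, fixed to the mantel. Origin at the centre of its underside, z up. The lamp stands on it at the start and is to stand on it again, any side to the front.
- clear_patch (a point): Middle of the stretch of bare mantel straight ahead of the robot that is always clear, on its surface: at least 120 mm towards and away from the robot, 130 mm to its left and right.
- caddy: Black plastic remote-control caddy, fixed, on the robot's right, 130 mm deep (x), 210 mm wide (y), 66 mm high, two remotes in its top compartment. Origin: centre of its underside; the tray opens to its -x. Leave alone.
- tray_pull (a point): Finger pull on the front of the caddy's pull-out tray, 27 mm above the mantel; the tray may stand open by up to 70 mm. Leave alone.
- vase: Green glass bud vase, 118 mm tall, 68 mm across. Origin: centre of its foot. Leave alone.
- egg_a: White porcelain egg ornament with a flat foot, 66 mm tall, 57 mm across. Origin: centre of its foot. Leave alone.
- egg_b: The second white porcelain egg ornament, the same, nearer the robot on its left. Leave alone.
- key_dish: Round aluminium key dish, 120 mm across, 20 mm high. Origin: centre of its underside. Leave alone.
- remote: Black remote control lying on the mantel, 155 (x) x 46 x 18 mm. Origin: centre of its underside. Leave alone.
- glasses_case: Brown spectacle case, 155 (x) x 60 x 36 mm. Origin: centre of its underside. Leave alone.
Things that resemble listed ones, but are neither listed nor needed, are in the scene too. Leave any orange or purple look-alike of the lamp alone. Of the things that look like the coaster, take the one that is farthest to the robot's left at the start.

How it is judged (in metres and radians):
On the way:
1. the toggle switch is thrown over to on and stays there (value of joint lamp_switch above 0.75 rad), for 0.2 s.
At the end, for the whole second after the job is handed in: The switch bat is at its on stop (joint above 0.75 rad), and the lamp stands upright (within 0.08 rad) and still with its feet on the cork coaster, its centre within 25 mm of the coaster's centre along each of the coaster's sides (value of joint lamp_switch above 0.75 rad and angle between lamp's own z axis and vertical below 0.08 rad and z of lamp in the frame of coaster between 0.003 and 0.01 m and x of lamp in the frame of coaster between -0.025 and 0.025 m and y of lamp in the frame of coaster between -0.025 and 0.025 m and linear speed of lamp below 0.02 m/s and angular speed of lamp below 0.1 rad/s); the robot touches nothing.
It fails at once if the vase or an egg ornament is pushed more than 25 mm from its place (distance of any of vase, egg_a, egg_b from where it was at the start of the episode above 0.025 m).
It fails at once if the key dish, the loose remote or the spectacle case is pushed more than 25 mm from its place (distance of any of key_dish, remote, glasses_case from where it was at the start of the episode above 0.025 m).
It fails at once if the caddy's tray is pushed more than 20 mm (distance of tray_pull from where it was at the start of the episode above 0.02 m).
It fails at once if the lamp topples or is dropped (turns faster than 5 rad/s, or moves faster than 1.2 m/s) (angular speed of lamp above 5 rad/s or linear speed of lamp above 1.2 m/s).
It also fails if it takes over 72 s, if anything falls off the work surface, if the arm or the gripper's body presses on something with over 40 N, if the wrist force passes 120 N, or if a joint passes its speed limit or range.

## Working session

There is one attempt and no reset: what is moved stays moved. The work goes in short steps, Python scripts to look and compute and a tool call to move; the robot and the scene stay as the last step left them, time stands still between calls to the robot, and variables do not carry over. Pictures are saved under pics/ and viewed, and the job is handed in when it is done.

Besides the shell and the picture viewer there is one more tool, called by a JSON object that holds its "fn" and its "kwargs", one argument or row to a line. step_arm: Moves the arm, as the interface text tells. Its arguments: {"type":"object","properties":{"increments":{"type":"array","items":{"type":"array"}},"force":{"type":"number"}},"required":["increments"]}

```bash
mkdir -p pics
python3 - <<'E'
from plant import r
import cv2
print(r.get_state(), r.grip_depth)
for n in ["side","top","wrist"]:
    c=r.capture(n)
    cv2.imwrite(f"pics/{n}0.png",c["color"][:,:,::-1])
    print(n,{k:v for k,v in c.items() if k!="color"})
E
```

```text
{'time_s': 0.0, 'joints': array([ 9.27100729e+01,  2.05900788e+01,  6.33662967e-01, -1.93772089e-02,
       -7.01359944e+01, -1.65063203e+01]), 'qd': array([-0.01627187, -0.0479281 , -0.08880557, -0.02943085, -0.025423  ,
        0.11559129]), 'joint_torque': array([ 6.94095743e-04, -5.82722998e+01,  2.93055189e+01,  6.99753240e+00,
        7.03173835e-03, -1.36252502e-04]), 'tcp_pos': array([0.16088803, 0.65504028, 0.22563949]), 'eef_rot': array([ 1.79906222e+02, -8.79295626e-03, -1.38028390e+01]), 'contact_force': array([0.24705572, 0.14771386, 0.71052378]), 'moment': array([0.01407935, 0.04897235, 0.02086786]), 'gripper_width': 0.08745897553567747} 0.0188
side {'intrinsics': array([[439.15988138,   0.        , 324.31071613],
       [  0.        , 439.15988138, 243.11838169],
       [  0.        ,   0.        ,   1.        ]]), 'rvec': array([ 2.30217457, -0.06540185,  0.03353621]), 'tvec': array([-0.50148045,  0.09495237,  1.01701309])}
top {'intrinsics': array([[501.42392191,   0.        , 324.82146974],
       [  0.        , 501.42392191, 232.33038264],
       [  0.        ,   0.        ,   1.        ]]), 'rvec': array([ 2.11536884, -2.16077715,  0.18557221]), 'tvec': array([0.05343407, 0.51571309, 1.23325521])}
wrist {'intrinsics': array([[336.0290863 ,   0.        , 318.13000492],
       [  0.        , 336.0290863 , 241.71186943],
       [  0.        ,   0.        ,   1.        ]]), 'T_tool_cam': array([[ 2.53575762e-04, -9.62546879e-01, -2.71115183e-01,
         7.45482347e-02],
       [ 9.99999607e-01,  1.38572475e-05,  8.86108294e-04,
         2.15448662e-04],
       [-8.49163863e-04, -2.71115301e-01,  9.62546504e-01,
        -1.57532050e-01],
       [ 0.00000000e+00,  0.00000000e+00,  0.00000000e+00,
         1.00000000e+00]])}
```

View pics/side0.png

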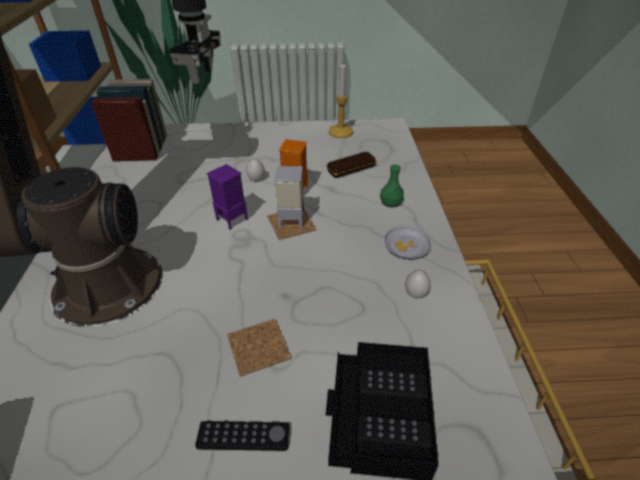

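View pics/top0.png

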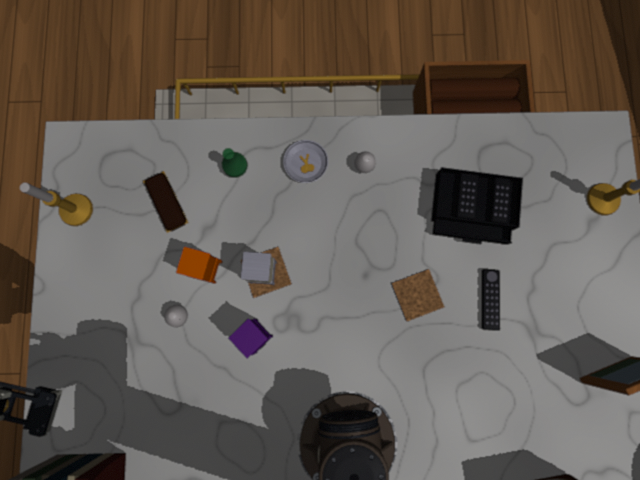

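View pics/wrist0.png

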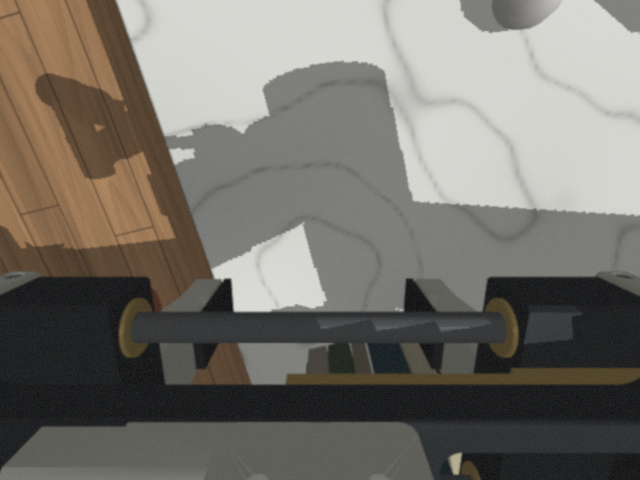

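The side view shows the white lamp at (289,195) standing on the left coaster (291,223), between the orange (293,160) and purple (227,195) look-alikes. The top view has the lamp cap at (257,267) and the coaster at (266,271).

```bash
cat > h.py <<'E'
import numpy as np, cv2
from scipy.spatial.transform import Rotation as Ro
from plant import r
def cam(n):
    s=r.get_state() if n=="wrist" else None
    c=r.capture(n)
    if n=="wrist":
        T=np.eye(4);T[:3,:3]=Ro.from_euler('xyz',s["eef_rot"],degrees=True).as_matrix();T[:3,3]=s["tcp_pos"]
        W=T@c["T_tool_cam"]
    else:
        R=cv2.Rodrigues(c["rvec"])[0];W=np.eye(4);W[:3,:3]=R.T;W[:3,3]=-R.T@c["tvec"]
    return c["color"],c["intrinsics"],W
def ray(K,W,px):
    d=W[:3,:3]@np.linalg.inv(K)@np.array([px[0],px[1],1.]);return W[:3,3],d
def onz(K,W,px,z):
    o,d=ray(K,W,px);return o+d*(z-o[2])/d[2]
def proj(K,W,P):
    q=(np.asarray(P)-W[:3,3])@W[:3,:3];return (q/q[...,2:])[...,:2]*[K[0,0],K[1,1]]+[K[0,2],K[1,2]]
def crop(img,x0,y0,x1,y1,s,name):
    cv2.imwrite("pics/"+name,cv2.resize(img[y0:y1,x0:x1,::-1],None,fx=s,fy=s,interpolation=cv2.INTER_CUBIC))
E
python3 - <<'E'
from h import *
for n in ["top","side"]:
    I,K,W=cam(n); print(n,W[:3,3].round(3))
    if n=="top": crop(I,180,210,320,370,4,"topc.png"); 
    else: crop(I,200,120,330,250,4.5,"sidec.png")
    if n=="top":
        for nm,px,z in [("lamp",(257,267),.156),("coaster",(266,271),.006),("or",(200,265),.15),("pur",(250,337),.15),("egg",(176,315),.04),("case",(165,201),.036),("vase",(234,163),.06),("dish",(303,161),.02),("egg2",(364,161),.04),("dec",(417,293),.006),("remote",(488,298),.018),("caddyL",(433,235),.066)]:
            print(nm,onz(K,W,px,z).round(3))
E
```

```text
top [0.306 0.054 1.301]
lamp [0.421 0.2   0.156]
coaster [0.425 0.196 0.006]
or [0.429 0.332 0.15 ]
pur [0.264 0.217 0.15 ]
egg [0.317 0.416 0.04 ]
case [0.608 0.453 0.036]
vase [0.699 0.272 0.06 ]
dish [0.714 0.096 0.02 ]
egg2 [ 0.704 -0.064  0.04 ]
dec [ 0.36  -0.191  0.006]
remote [ 0.343 -0.369  0.018]
caddyL [ 0.5   -0.227  0.066]
side [ 0.458 -0.721  0.752]
```

View pics/topc.png

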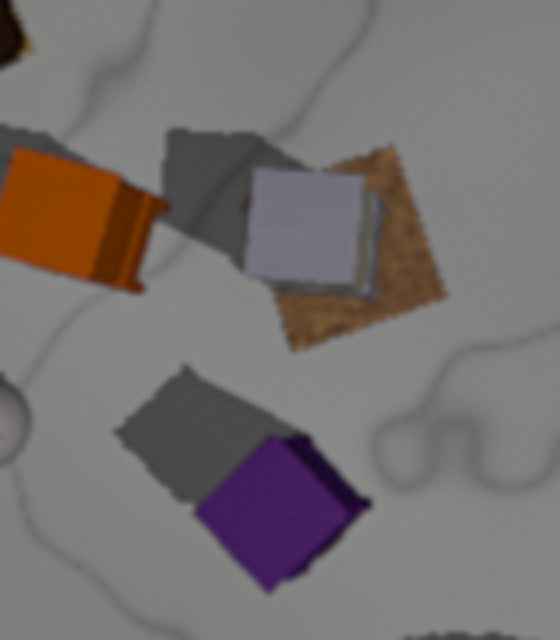

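View pics/sidec.png

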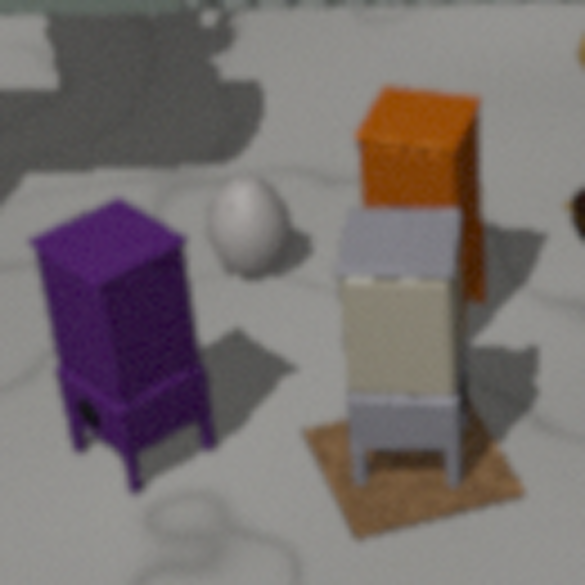

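{"fn": "step_arm", "kwargs": {
  "increments": [
    [[0.504,0.211,-0.034],[0,0,1.33],0],
    [[0.504,0.211,-0.034],[0,0,1.33],0],
    [[0.504,0.211,-0.034],[0,0,1.33],0],
    [[0.504,0.211,-0.034],[0,0,1.33],0],
    [[0.504,0.211,-0.034],[0,0,1.33],0],
    [[0.504,0.211,-0.034],[0,0,1.33],0],
    [[0.504,0.211,-0.034],[0,0,1.33],0],
    [[0.504,0.211,-0.034],[0,0,1.33],0],
    [[0.504,0.211,-0.034],[0,0,1.33],0],
    [[0.504,0.211,-0.034],[0,0,1.33],0]
  ]
}}

```text
time_s: 1.25
tcp_pos: [0.5634, 0.3571, 0.2578]
eef_rot: [-180.0, 0.0, -90.3]
contact_force: [0.6, 1.6, -0.9]
gripper_width: 0.0875
```

```bash
cat >> h.py <<'E'
def inc(p,eul,s=None):
    s=s or r.get_state();R=Ro.from_euler('xyz',s["eef_rot"],degrees=True);R2=Ro.from_euler('xyz',eul,degrees=True)
    sh=R.inv().apply(np.array(p)-s["tcp_pos"]);w=(R.inv()*R2).as_rotvec()
    print("pos",s["tcp_pos"].round(4),"eul",s["eef_rot"].round(2),"J",s["joints"].round(1),"t",round(s["time_s"],2))
    print("F",s["contact_force"].round(1),"w",round(s["gripper_width"],4),"SHIFT",sh.round(4),"TURN",w.round(4),"rows",max(np.linalg.norm(sh)/.05,np.linalg.norm(w)/.15).round(1))
E
python3 -c "
from h import *
inc([.6,.33,.26],[180,0,-90])
I,K,W=cam('wrist');cv2.imwrite('pics/w1.png',I[:,:,::-1])"
```

```text
pos [0.5634 0.3571 0.2578] eul [-1.800e+02  1.000e-02 -9.026e+01] J [ 49.1  18.9   2.3  -0.  -73.4 -49.3] t 1.25
F [ 0.6  1.6 -0.9] w 0.0875 SHIFT [ 0.0269 -0.0367 -0.0022] TURN [-0.      0.0002 -0.0045] rows 0.9
```

View pics/w1.png

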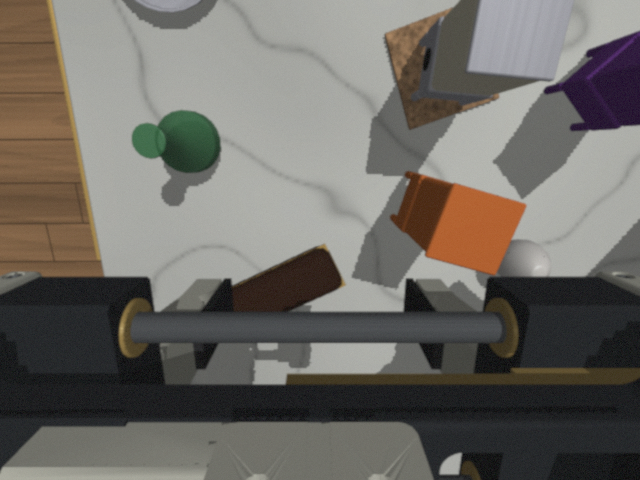

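The wrist view shows the black socket cover at (428,57), on the lamp's world +x side. I'll try the laying-down tool pose in free air first, before touching the lamp.

{"fn": "step_arm", "kwargs": {
  "increments": [
    [[0.374,0.023,0.138],[0,1.08,0],0],
    [[0.374,0.023,0.138],[0,1.08,0],0],
    [[0.374,0.023,0.138],[0,1.08,0],0],
    [[0.374,0.023,0.138],[0,1.08,0],0],
    [[0.374,0.023,0.138],[0,1.08,0],0],
    [[0.374,0.023,0.138],[0,1.08,0],0],
    [[0.374,0.023,0.138],[0,1.08,0],0],
    [[0.374,0.023,0.138],[0,1.08,0],0],
    [[0.374,0.023,0.138],[0,1.08,0],0],
    [[0.374,0.023,0.138],[0,1.08,0],0]
  ]
}}

```text
time_s: 2.3
tcp_pos: [0.5387, -0.0166, 0.119]
eef_rot: [179.8, -62.0, -89.9]
contact_force: [0.4, 1.3, 1.2]
gripper_width: 0.0881
```

```bash
python3 -c "
from h import *
inc([.54,-.017,.12],[180,0,-90])
I,K,W=cam('side');cv2.imwrite('pics/s1.png',I[:,:,::-1])"
```

```text
pos [ 0.5387 -0.0166  0.119 ] eul [179.77 -61.97 -89.85] J [ 43.8  34.4 -36.8  41.  -75.7 -76. ] t 2.3
F [0.4 1.3 1.2] w 0.0881 SHIFT [ 0.0011 -0.0013 -0.0001] TURN [ 2.3000e-03 -1.0816e+00  1.0000e-04] rows 7.2
```

View pics/s1.png

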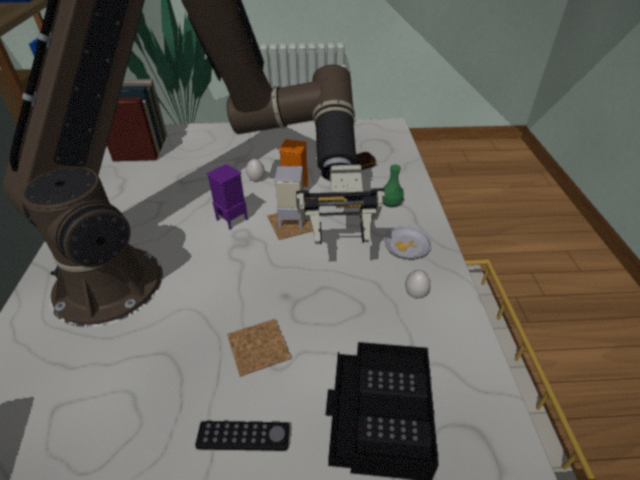

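```bash
python3 -c "
from h import *
I,K,W=cam('side')
t=np.array([.5387,-.0166,.119])
for d in [0,.05,.1,.15,.2,.25,.3,.35,.4]:
  p=t+d*np.array([0,.883,.469]);print(d,p.round(3),proj(K,W,p).round(0))
crop(I,200,60,440,260,3.3,'s1c.png')
"
```

```text
0 [ 0.539 -0.017  0.119] [342. 242.]
0.05 [0.539 0.028 0.142] [340. 221.]
0.1 [0.539 0.072 0.166] [339. 200.]
0.15 [0.539 0.116 0.189] [338. 180.]
0.2 [0.539 0.16  0.213] [336. 161.]
0.25 [0.539 0.204 0.236] [335. 143.]
0.3 [0.539 0.248 0.26 ] [334. 125.]
0.35 [0.539 0.292 0.283] [333. 107.]
0.4 [0.539 0.337 0.307] [331.  91.]
```

View pics/s1c.png

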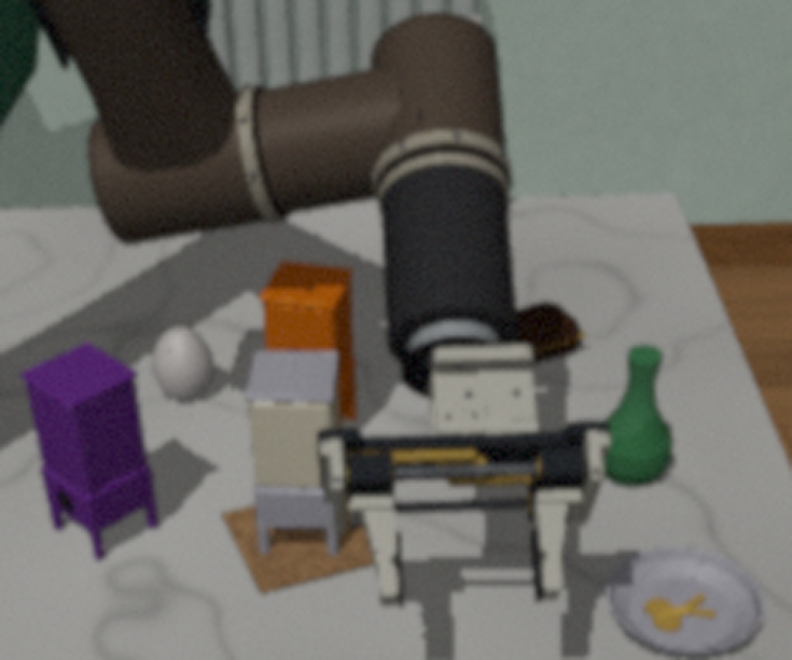

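```bash
python3 -c "
from h import *
I,K,W=cam('top')
f=lambda u,z: onz(K,W,(180+u[0]/4-.375,210+u[1]/4-.375),z)
L=np.array([f(u,.156) for u in [(253,168),(364,174),(357,289),(245,274)]]);print(L.round(4),L.mean(0).round(4))
for i in range(4):
  d=L[(i+1)%4]-L[i];print(np.hypot(*d[:2]).round(4),np.degrees(np.arctan2(d[1],d[0])).round(1))
C=np.array([f(u,.006) for u in [(393,146),(446,296),(293,350)]]);print(C.round(4),((C[0]+C[2])/2).round(4))
for i in range(2):
  d=C[i+1]-C[i];print(np.hypot(*d[:2]).round(4),np.degrees(np.arctan2(d[1],d[0])).round(1))
print('orange foot',f((168,206),.0),f((140,292),0),'top',[f(u,.15).round(3) for u in [(122,180),(92,282)]])
crop(I,180,200,340,320,5,'topd.png')
"
```

```text
[[0.4567 0.2328 0.156 ]
 [0.4519 0.1691 0.156 ]
 [0.3861 0.1733 0.156 ]
 [0.396  0.2371 0.156 ]] [0.4227 0.2031 0.156 ]
0.0639 -94.3
0.066 176.3
0.0645 81.2
0.0609 -4.0
[[0.489  0.1652 0.006 ]
 [0.3908 0.1318 0.006 ]
 [0.3585 0.23   0.006 ]] [0.4237 0.1976 0.006 ]
0.1037 -161.2
0.1035 108.2
orange foot [0.45347979 0.31230679 0.        ] [0.39802899 0.32969052 0.        ] top [array([0.452, 0.309, 0.15 ]), array([0.394, 0.325, 0.15 ])]
```

View pics/topd.png

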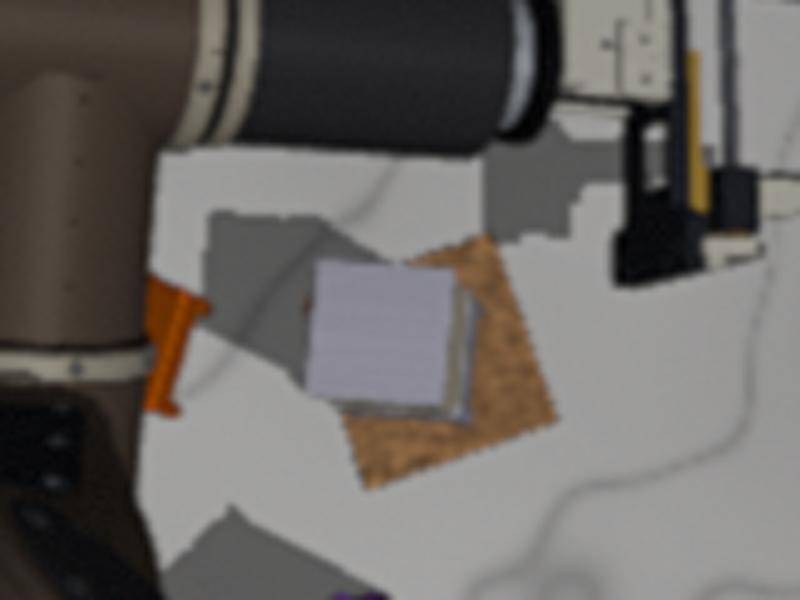

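```bash
python3 -c "
from h import *
inc([.52,.15,.32],[180,0,-47])
"
```

```text
pos [ 0.5399 -0.0143  0.12  ] eul [-179.79  -61.78  -90.14] J [ 44.   34.3 -36.6  41.  -75.7 -76. ] t 2.45
F [ 0.3  0.7 -0. ] w 0.0879 SHIFT [ 0.0985  0.0194 -0.2394] TURN [ 0.402  -1.0259 -0.6753] rows 8.6
```

{"fn": "step_arm", "kwargs": {
  "increments": [
    [[0.098,0.019,-0.239],[0.402,-1.026,-0.675],0],
    [[0.098,0.019,-0.239],[0.402,-1.026,-0.675],0],
    [[0.098,0.019,-0.239],[0.402,-1.026,-0.675],0],
    [[0.098,0.019,-0.239],[0.402,-1.026,-0.675],0],
    [[0.098,0.019,-0.239],[0.402,-1.026,-0.675],0],
    [[0.098,0.019,-0.239],[0.402,-1.026,-0.675],0],
    [[0.098,0.019,-0.239],[0.402,-1.026,-0.675],0],
    [[0.098,0.019,-0.239],[0.402,-1.026,-0.675],0],
    [[0.098,0.019,-0.239],[0.402,-1.026,-0.675],0],
    [[0.098,0.019,-0.239],[0.402,-1.026,-0.675],0]
  ]
}}

```text
time_s: 3.45
tcp_pos: [0.5208, 0.1489, 0.3214]
eef_rot: [-179.8, 0.1, -47.1]
contact_force: [0.7, -0.6, -0.7]
gripper_width: 0.0882
```

```bash
cat >> h.py <<'E'
def grasp(G,eul,back=0.):
    z=Ro.from_euler('xyz',eul,degrees=True).as_matrix()[:,2]
    return np.array(G)+(r.grip_depth-back)*z
E
python3 -c "
from h import *
e=[180,38,-5];p=grasp([.423,.203,.128],e,.1);print(p);inc(p,e)
"
```

```text
[0.47280148 0.19864294 0.19198647]
pos [0.5208 0.1489 0.3214] eul [-1.7977e+02  9.0000e-02 -4.7090e+01] J [ 36.6   5.   -7.2  -0.1 -77.5   6.3] t 3.45
F [ 0.7 -0.6 -0.7] w 0.0882 SHIFT [-0.0689  0.0018  0.1295] TURN [-0.2477 -0.6326 -0.7055] rows 6.5
```

{"fn": "step_arm", "kwargs": {
  "increments": [
    [[-0.069,0.002,0.06],[-0.248,-0.633,-0.706],0],
    [[-0.069,0.002,0.06],[-0.248,-0.633,-0.706],0],
    [[-0.069,0.002,0.06],[-0.248,-0.633,-0.706],0],
    [[-0.069,0.002,0.06],[-0.248,-0.633,-0.706],0],
    [[-0.069,0.002,0.06],[-0.248,-0.633,-0.706],0],
    [[-0.069,0.002,0.06],[-0.248,-0.633,-0.706],0],
    [[-0.069,0.002,0.13],[-0.248,-0.633,-0.706],0],
    [[-0.069,0.002,0.13],[-0.248,-0.633,-0.706],0],
    [[-0.069,0.002,0.13],[-0.248,-0.633,-0.706],0],
    [[-0.069,0.002,0.13],[-0.248,-0.633,-0.706],0]
  ]
}}

```text
time_s: 4.45
tcp_pos: [0.4716, 0.1985, 0.1894]
eef_rot: [179.4, 38.1, -5.2]
contact_force: [-0.2, 0.4, 1.3]
gripper_width: 0.0874
```

```bash
python3 -c "
from h import *
e=[180,38,-5];p=grasp([.423,.203,.128],e,.0);inc(p,e)
I,K,W=cam('wrist');cv2.imwrite('pics/w2.png',I[:,:,::-1])
I,K,W=cam('side');cv2.imwrite('pics/s2.png',I[:,:,::-1])
"
```

```text
pos [0.4716 0.1985 0.1894] eul [179.43  38.13  -5.23] J [  28.8   29.8    7.9  -20.1 -100.8   58.3] t 4.45
F [-0.2  0.4  1.3] w 0.0874 SHIFT [-0.0004 -0.001   0.0972] TURN [ 0.0076  0.0024 -0.0031] rows 1.9
```

View pics/w2.png

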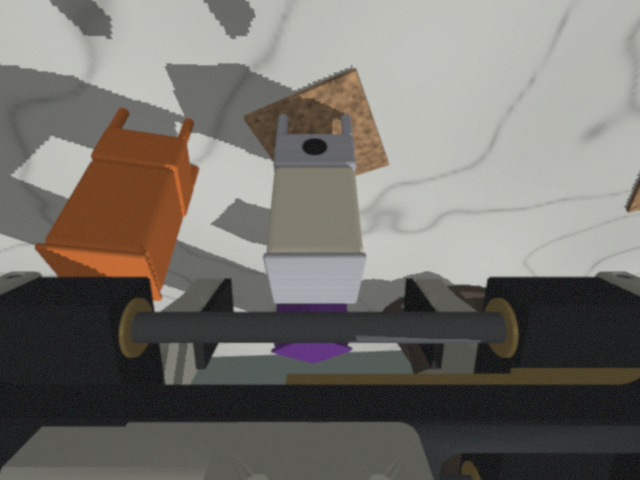

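View pics/s2.png

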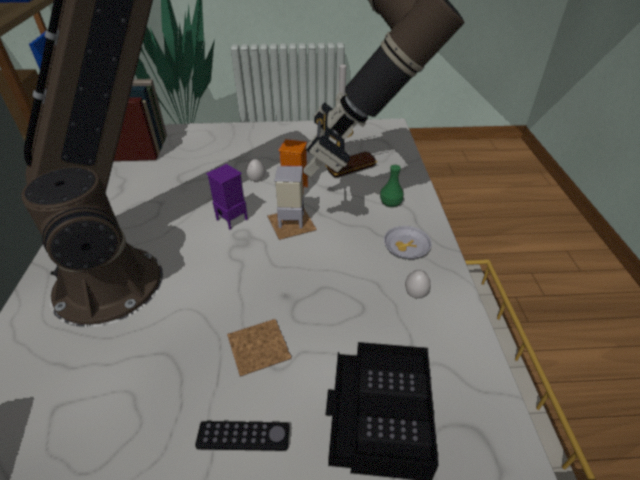

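Both views show the lamp centred between the open fingers (cap columns 265–362, cover at (315,147)), with clearance to the orange one. Next I go in and grip.

{"fn": "step_arm", "kwargs": {
  "increments": [
    [[0,-0.001,0.025],[0.007,0,0],0],
    [[0,-0.001,0.05],[0.007,0,0],0],
    [[0,-0.001,0.075],[0.007,0,0],0],
    [[0,-0.001,0.097],[0.007,0,0],0],
    [[0,-0.001,0.097],[0.007,0,0],0],
    [[0,-0.001,0.097],[0.007,0,0],0]
  ]
}}

```text
time_s: 5.15
tcp_pos: [0.4127, 0.2042, 0.1143]
eef_rot: [-179.9, 38.0, -5.1]
contact_force: [0.7, 0.1, 0.6]
gripper_width: 0.088
```

{"fn": "step_arm", "kwargs": {
  "increments": [
    [[0,0,0],[0,0,0],0.2],
    [[0,0,0],[0,0,0],0.25],
    [[0,0,0],[0,0,0],0.3],
    [[0,0,0],[0,0,0],0.4],
    [[0,0,0],[0,0,0],0.5],
    [[0,0,0],[0,0,0],1],
    [[0,0,0],[0,0,0],1],
    [[0,0,0],[0,0,0],1]
  ],
  "force": 50
}}

```text
time_s: 5.95
tcp_pos: [0.412, 0.204, 0.1126]
eef_rot: [-180.0, 38.2, -5.2]
contact_force: [2.0, 1.9, 2.9]
gripper_width: 0.062
```

```bash
python3 -c "
from h import *
e=[180,38,-5];p=grasp([.423,.203,.128],e,.0);inc(p,e)
I,K,W=cam('wrist');cv2.imwrite('pics/w3.png',I[:,:,::-1])
"
```

```text
pos [0.412  0.204  0.1126] eul [-179.99   38.15   -5.18] J [ 31.3  29.5  -3.7 -21.5 -89.2  60.2] t 5.95
F [2.  1.9 2.9] w 0.062 SHIFT [-0.0008  0.     -0.0001] TURN [-0.002   0.0027 -0.0025] rows 0.0
```

View pics/w3.png

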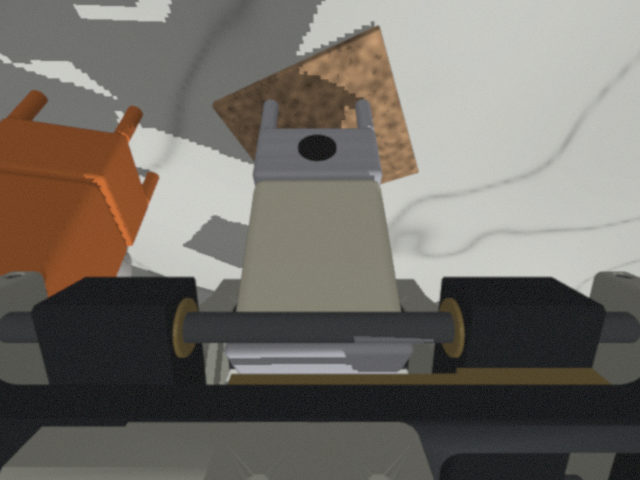

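{"fn": "step_arm", "kwargs": {
  "increments": [
    [[-0.012,0,-0.016],[0,0,0],1],
    [[-0.025,0,-0.032],[0,0,0],1],
    [[-0.037,0,-0.047],[0,0,0],1],
    [[-0.049,0,-0.063],[0,0,0],1],
    [[-0.062,0,-0.079],[0,0,0],1],
    [[-0.074,0,-0.095],[0,0,0],1],
    [[-0.086,0,-0.11],[0,0,0],1],
    [[-0.098,0,-0.126],[0,0,0],1],
    [[-0.105,0,-0.134],[0,0,0],1]
  ],
  "force": 55
}}

```text
time_s: 6.9
tcp_pos: [0.412, 0.2037, 0.2833]
eef_rot: [180.0, 38.2, -5.2]
contact_force: [-0.4, -0.6, -5.3]
gripper_width: 0.0617
```

```bash
python3 -c "
from h import *
e=[180,0,-47];p=grasp([.50,.1,.30],e,.0);inc(p,e)
I,K,W=cam('side');cv2.imwrite('pics/s3.png',I[:,:,::-1])
"
```

```text
pos [0.412  0.2037 0.2833] eul [179.97  38.17  -5.22] J [  31.1   20.7    7.1  -22.5 -107.4   52.9] t 6.9
F [-0.4 -0.6 -5.3] w 0.0617 SHIFT [ 0.0776  0.0953 -0.0583] TURN [0.2432 0.6358 0.7017] rows 6.5
```

View pics/s3.png

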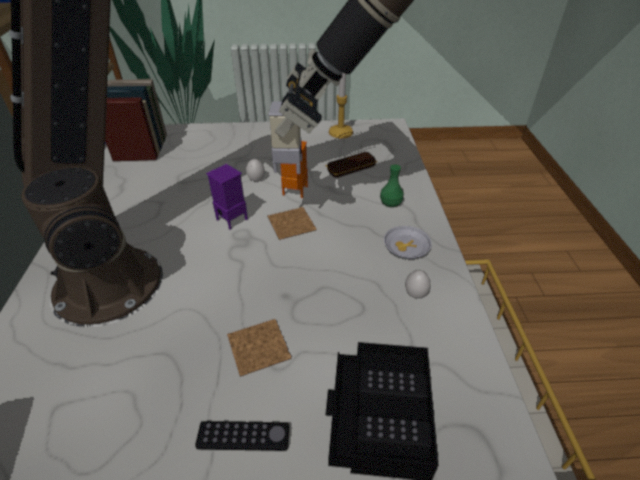

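The lamp is lifted and hanging upright from the grip. I carry it over and turn it halfway.

{"fn": "step_arm", "kwargs": {
  "increments": [
    [[0.008,0.01,-0.006],[0.024,0.064,0.07],1],
    [[0.016,0.019,-0.012],[0.049,0.127,0.14],1],
    [[0.023,0.029,-0.017],[0.073,0.191,0.211],1],
    [[0.031,0.038,-0.023],[0.097,0.254,0.281],1],
    [[0.039,0.048,-0.029],[0.122,0.318,0.351],1],
    [[0.047,0.057,-0.035],[0.146,0.381,0.421],1],
    [[0.054,0.067,-0.041],[0.17,0.445,0.491],1],
    [[0.062,0.076,-0.046],[0.194,0.509,0.561],1],
    [[0.07,0.086,-0.052],[0.219,0.572,0.632],1],
    [[0.078,0.095,-0.058],[0.243,0.636,0.702],1]
  ]
}}

```text
time_s: 7.95
tcp_pos: [0.4992, 0.0995, 0.2785]
eef_rot: [179.9, -0.0, -47.2]
contact_force: [0.1, -0.6, -5.4]
gripper_width: 0.0615
```

```bash
python3 -c "
from h import *
e=[180,-52,-90];p=grasp([.54,-.01,.2],e,.0);inc(p,e)
I,K,W=cam('side');cv2.imwrite('pics/s4.png',I[:,:,::-1])
I,K,W=cam('top');crop(I,180,200,340,320,5,'topd.png')
"
```

```text
pos [0.4992 0.0995 0.2785] eul [ 1.7988e+02 -4.0000e-02 -4.7170e+01] J [ 33.5   3.  -15.    0.1 -72.1   9.4] t 7.95
F [ 0.1 -0.6 -5.4] w 0.0615 SHIFT [0.1189 0.0544 0.0902] TURN [-0.3372  0.8624  0.6953] rows 7.7
```

View pics/s4.png

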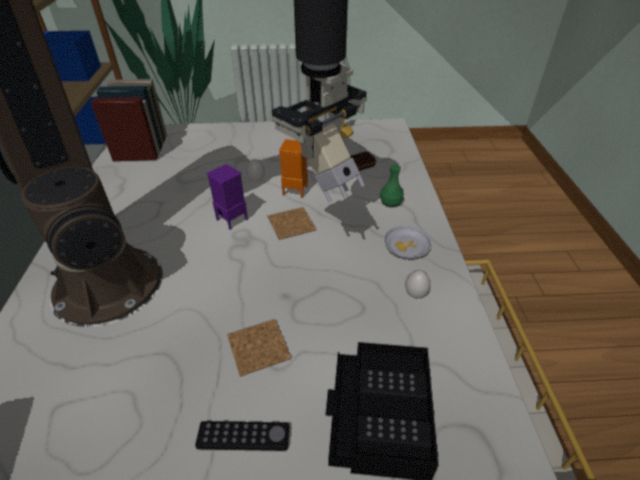

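View pics/topd.png

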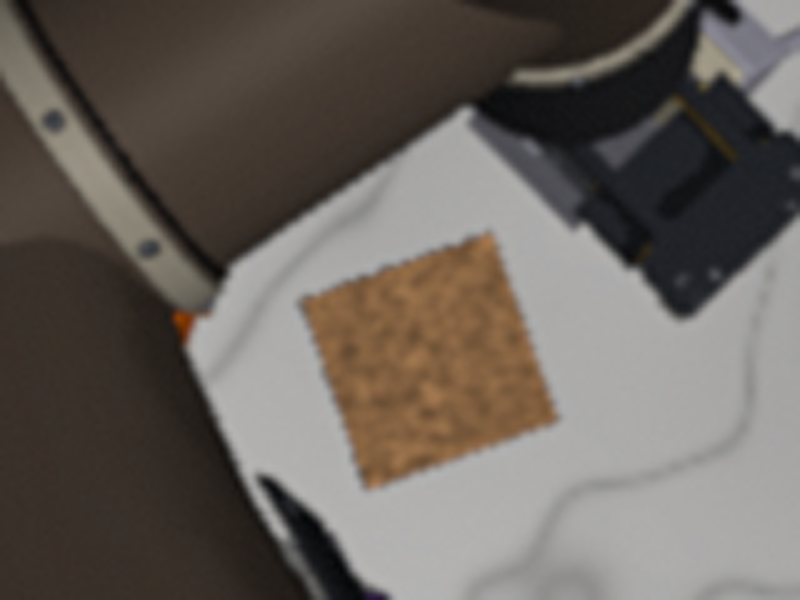

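The lamp turned with the tool without slipping. Now the rest of the tilt, still in the air.

{"fn": "step_arm", "kwargs": {
  "increments": [
    [[0.012,0.005,0.009],[-0.034,0.086,0.07],1],
    [[0.024,0.011,0.018],[-0.067,0.172,0.139],1],
    [[0.036,0.016,0.027],[-0.101,0.259,0.209],1],
    [[0.048,0.022,0.036],[-0.135,0.345,0.278],1],
    [[0.06,0.027,0.045],[-0.169,0.431,0.348],1],
    [[0.071,0.033,0.054],[-0.202,0.517,0.417],1],
    [[0.083,0.038,0.063],[-0.236,0.604,0.487],1],
    [[0.095,0.044,0.072],[-0.27,0.69,0.556],1],
    [[0.107,0.049,0.081],[-0.303,0.776,0.626],1],
    [[0.119,0.054,0.09],[-0.337,0.862,0.695],1]
  ]
}}

```text
time_s: 9.05
tcp_pos: [0.5417, -0.0235, 0.1888]
eef_rot: [179.9, -52.0, -89.8]
contact_force: [1.2, -0.1, -5.0]
gripper_width: 0.0619
```

```bash
python3 -c "
from h import *
e=[180,-52,-90];p=grasp([.54,-.01,.05],e,.0);inc(p,e)
I,K,W=cam('side');cv2.imwrite('pics/s5.png',I[:,:,::-1]);crop(I,260,120,460,300,4,'s5c.png')
I,K,W=cam('wrist');cv2.imwrite('pics/w5.png',I[:,:,::-1])
"
```

```text
pos [ 0.5417 -0.0235  0.1888] eul [179.85 -52.03 -89.81] J [ 41.4  23.6 -34.   37.5 -76.1 -65.4] t 9.05
F [ 1.2 -0.1 -5. ] w 0.0619 SHIFT [-0.1178  0.0014  0.0935] TURN [-0.     -0.0006  0.002 ] rows 3.0
```

View pics/s5.png

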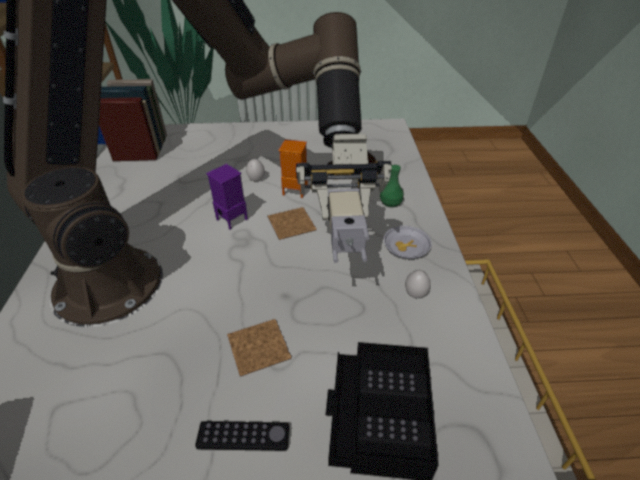

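View pics/w5.png

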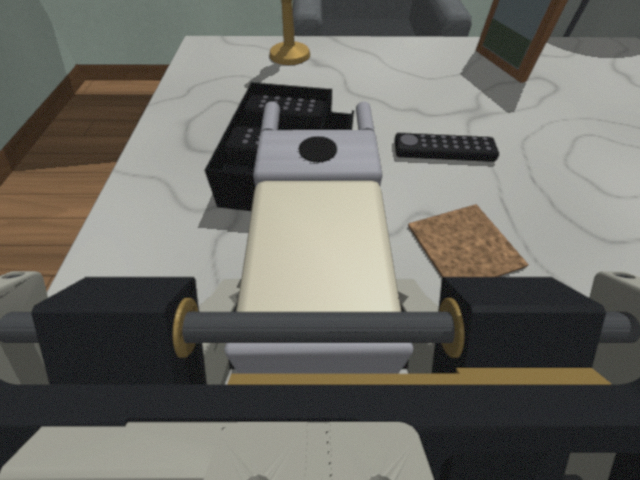

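The wrist view has the cover at (318,149), against (315,147) at the grasp, so there is no slip. Lowering now.

{"fn": "step_arm", "kwargs": {
  "increments": [
    [[-0.015,0,0.012],[0,0,0],1],
    [[-0.03,0,0.024],[0,0,0],1],
    [[-0.045,0,0.036],[0,0,0],1],
    [[-0.06,0,0.048],[0,0,0],1],
    [[-0.075,0,0.06],[0,0,0],1],
    [[-0.09,0.001,0.071],[0,0,0],1],
    [[-0.105,0.001,0.083],[0,0,0],1],
    [[-0.114,0.001,0.09],[0,0,0],1],
    [[-0.114,0.001,0.09],[0,0,0],1]
  ]
}}

```text
time_s: 10.05
tcp_pos: [0.5407, -0.024, 0.0438]
eef_rot: [179.8, -51.9, -89.7]
contact_force: [0.0, -0.2, -5.2]
gripper_width: 0.062
```

```bash
python3 -c "
from h import *
e=[180,-52,-90];p=grasp([.54,-.01,.032],e,.0);inc(p,e)
I,K,W=cam('side');cv2.imwrite('pics/s6.png',I[:,:,::-1]);crop(I,240,60,440,210+60,3.,'s6c.png')
"
```

```text
pos [ 0.5407 -0.024   0.0438] eul [179.84 -51.9  -89.66] J [ 40.3  34.9 -40.3  42.9 -62.1 -77.1] t 10.05
F [ 0.  -0.2 -5.2] w 0.062 SHIFT [-0.0179  0.0006  0.0151] TURN [-0.0019  0.0017  0.0037] rows 0.5
```

View pics/s6c.png

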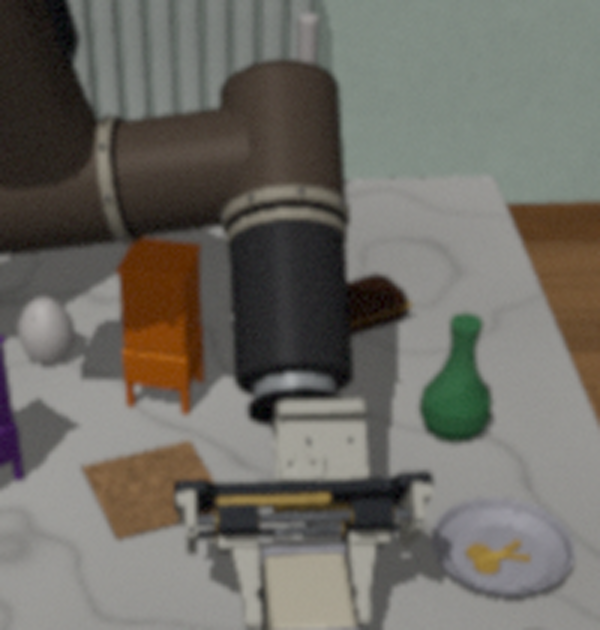

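{"fn": "step_arm", "kwargs": {
  "increments": [
    [[-0.004,0,0.003],[0,0,0],1],
    [[-0.008,0,0.006],[0,0,0],1],
    [[-0.011,0,0.009],[0,0,0],1],
    [[-0.014,0,0.011],[0,0,0],1],
    [[-0.014,0,0.011],[0,0,0],1]
  ]
}}

```text
time_s: 10.6
tcp_pos: [0.5408, -0.024, 0.0267]
eef_rot: [-180.0, -51.9, -89.8]
contact_force: [0.6, 0.0, -5.1]
gripper_width: 0.062
```

```bash
python3 -c "
from h import *
e=[180,-52,-90];p=grasp([.54,-.01,.032],e,.0);inc(p,e)
"
```

```text
pos [ 0.5408 -0.024   0.0267] eul [-179.99  -51.9   -89.81] J [ 40.1  36.4 -40.8  43.9 -60.6 -78.8] t 10.6
F [ 0.6  0.  -5.1] w 0.062 SHIFT [-0.0044  0.0008  0.0045] TURN [-0.0027  0.0017  0.002 ] rows 0.1
```

{"fn": "step_arm", "kwargs": {
  "increments": [
    [[-0.0016,0,0.0012],[0,0,0],1],
    [[-0.0031,0,0.0025],[0,0,0],1],
    [[-0.0031,0,0.0025],[0,0,0],1]
  ]
}}

```text
time_s: 10.9
tcp_pos: [0.5409, -0.024, 0.0229]
eef_rot: [-180.0, -51.9, -89.8]
contact_force: [0.5, 0.0, -4.8]
gripper_width: 0.0617
```

{"fn": "step_arm", "kwargs": {
  "increments": [
    [[-0.0008,0,0.0006],[0,0,0],1],
    [[-0.0008,0,0.0006],[0,0,0],1]
  ]
}}

```text
time_s: 11.1
tcp_pos: [0.5409, -0.024, 0.022]
eef_rot: [-179.9, -51.9, -89.9]
contact_force: [-0.3, -0.6, -5.8]
gripper_width: 0.0618
```

{"fn": "step_arm", "kwargs": {
  "increments": [
    [[-0.0008,0,0.0006],[0,0,0],1],
    [[-0.0008,0,0.0006],[0,0,0],1]
  ]
}}

```text
time_s: 11.3
tcp_pos: [0.541, -0.0239, 0.0211]
eef_rot: [-179.9, -51.9, -89.8]
contact_force: [0.0, -0.2, -4.9]
gripper_width: 0.0615
```

{"fn": "step_arm", "kwargs": {
  "increments": [
    [[-0.0008,0,0.0006],[0,0,0],1],
    [[-0.0008,0,0.0006],[0,0,0],1]
  ]
}}

```text
time_s: 11.5
tcp_pos: [0.541, -0.024, 0.0205]
eef_rot: [-179.9, -51.9, -89.8]
contact_force: [0.7, 0.9, -0.5]
gripper_width: 0.0621
```

{"fn": "step_arm", "kwargs": {
  "increments": [
    [[-0.0008,0,0.0006],[0,0,0],1],
    [[-0.0008,0,0.0006],[0,0,0],1]
  ]
}}

```text
time_s: 11.7
tcp_pos: [0.5412, -0.0239, 0.0201]
eef_rot: [-179.9, -52.0, -89.9]
contact_force: [-1.4, 3.1, 5.0]
gripper_width: 0.0617
```

```bash
python3 -c "
from h import *
inc([.54,-.01,.032],[180,-52,-90]);print(r.get_state()['moment'])
I,K,W=cam('side');crop(I,260,170,420,290,5,'s7c.png')
"
```

```text
pos [ 0.5412 -0.0239  0.0201] eul [-179.88  -51.99  -89.87] J [ 40.   37.1 -41.   44.3 -60.1 -79.5] t 11.7
F [-1.4  3.1  5. ] w 0.0617 SHIFT [ 0.0008  0.0011 -0.0183] TURN [-0.0038  0.0001  0.0014] rows 0.4
[ 1.6037597   0.34182239 -0.6300761 ]
```

View pics/s7c.png

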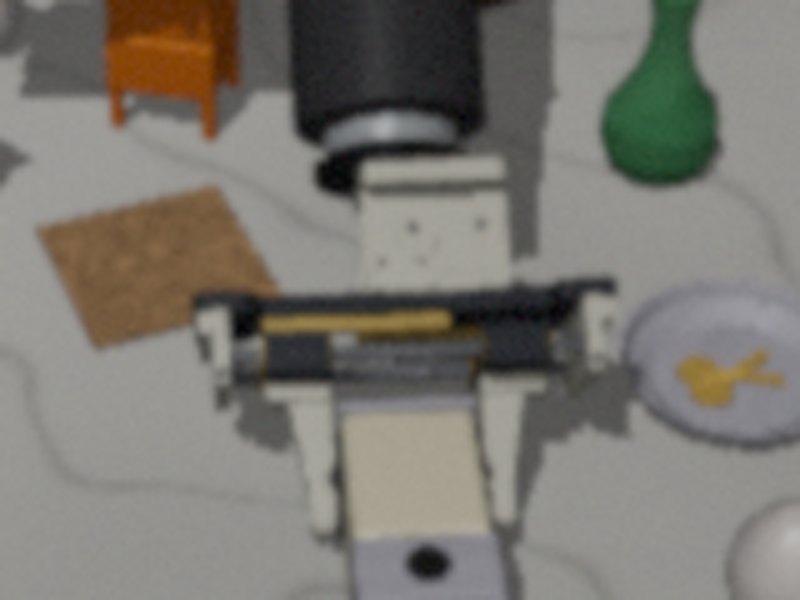

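Contact is clear: the vertical force went from −5 N to +5 N. Releasing gently.

{"fn": "step_arm", "kwargs": {
  "increments": [
    [[0,0,0],[0,0,0],1],
    [[0,0,0],[0,0,0],1],
    [[0,0,0],[0,0,0],1]
  ],
  "force": 5
}}

```text
time_s: 12.05
tcp_pos: [0.5411, -0.024, 0.0198]
eef_rot: [-179.9, -51.9, -89.9]
contact_force: [-1.3, 2.3, 6.1]
gripper_width: 0.0632
```

{"fn": "step_arm", "kwargs": {
  "increments": [
    [[0,0,0],[0,0,0],0.25],
    [[0,0,0],[0,0,0],0.2],
    [[0,0,0],[0,0,0],0.1],
    [[0,0,0],[0,0,0],0],
    [[0,0,0],[0,0,0],0],
    [[0,0,0],[0,0,0],0]
  ]
}}

```text
time_s: 12.65
tcp_pos: [0.5409, -0.0239, 0.019]
eef_rot: [-180.0, -51.9, -89.8]
contact_force: [-0.2, -0.4, 0.8]
gripper_width: 0.0871
```

```bash
python3 -c "
from h import *
inc([.54,-.01,.032],[180,-52,-90])
I,K,W=cam('wrist');cv2.imwrite('pics/w7.png',I[:,:,::-1])
"
```

```text
pos [ 0.5409 -0.0239  0.019 ] eul [-179.95  -51.89  -89.85] J [ 40.   37.1 -41.   44.3 -60.  -79.5] t 12.65
F [-0.2 -0.4  0.8] w 0.0871 SHIFT [ 0.0017  0.0009 -0.0189] TURN [-0.003   0.002   0.0016] rows 0.4
```

View pics/w7.png

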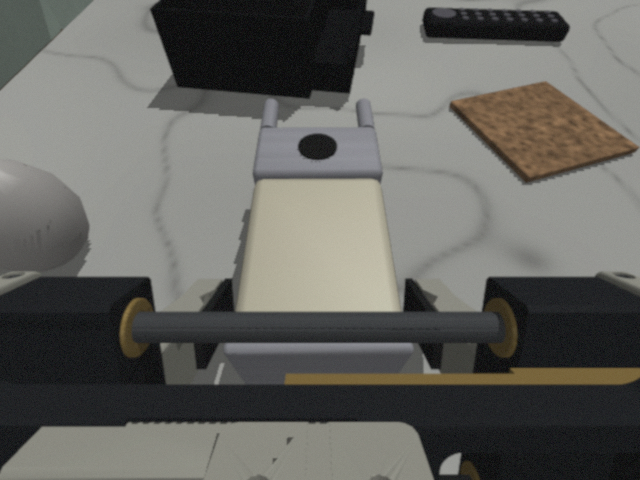

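{"fn": "step_arm", "kwargs": {
  "increments": [
    [[0,0,-0.02],[0,0,0],0],
    [[0,0,-0.04],[0,0,0],0],
    [[0,0,-0.06],[0,0,0],0],
    [[0,0,-0.09],[0,0,0],0],
    [[0,0,-0.12],[0,0,0],0],
    [[0,0,-0.15],[0,0,0],0],
    [[0,0,-0.17],[0,0,0],0]
  ]
}}

```text
time_s: 13.4
tcp_pos: [0.5408, 0.1118, 0.1251]
eef_rot: [-179.9, -51.8, -89.9]
contact_force: [0.2, 0.2, 0.3]
gripper_width: 0.0877
```

```bash
python3 -c "
from h import *
inc([.541,-.131,.16],[180,0,-90])
I,K,W=cam('side');cv2.imwrite('pics/s8.png',I[:,:,::-1])
"
```

```text
pos [0.5408 0.1118 0.1251] eul [-179.86  -51.82  -89.86] J [ 51.3  33.2 -25.   30.3 -78.2 -70.3] t 13.4
F [0.2 0.2 0.3] w 0.0877 SHIFT [0.1775 0.0008 0.1693] TURN [-0.0035 -0.9043  0.0035] rows 6.0
```

View pics/s8.png

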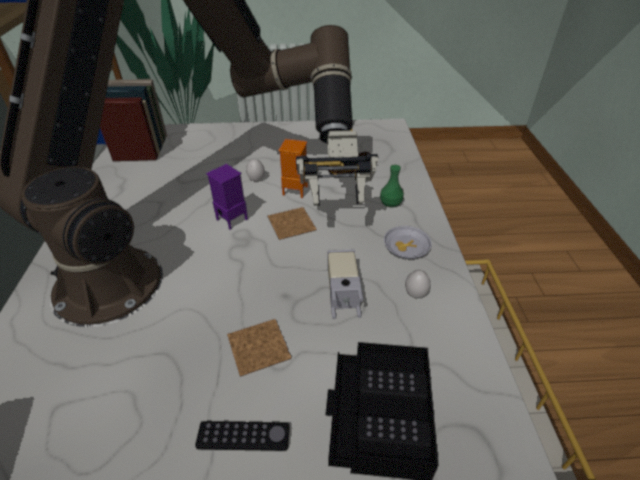

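{"fn": "step_arm", "kwargs": {
  "increments": [
    [[0.05,0,0],[0,-0.15,0],1],
    [[0.09,0,0.02],[0,-0.3,0],1],
    [[0.12,0,0.05],[0,-0.45,0],1],
    [[0.14,0,0.09],[0,-0.6,0],1],
    [[0.16,0,0.13],[0,-0.75,0],1],
    [[0.1775,0.001,0.169],[-0.0035,-0.904,0.0035],1],
    [[0.1775,0.001,0.169],[-0.0035,-0.904,0.0035],1],
    [[0.1775,0.001,0.169],[-0.0035,-0.904,0.0035],1],
    [[0.1775,0.001,0.169],[-0.0035,-0.904,0.0035],1]
  ],
  "force": 20
}}

```text
time_s: 14.35
tcp_pos: [0.5397, -0.1338, 0.1591]
eef_rot: [179.9, -0.1, -90.2]
contact_force: [0.1, -0.4, -0.8]
gripper_width: 0.0212
```

```bash
python3 -c "
from h import *
inc([.541,-.131,.16],[180,0,-90])
I,K,W=cam('side');crop(I,270,150,430,340,3.1,'s9c.png')
I,K,W=cam('wrist');cv2.imwrite('pics/w9.png',I[:,:,::-1])
I,K,W=cam('top');crop(I,280,170,400,290,5,'t9.png')
"
```

```text
pos [ 0.5397 -0.1338  0.1591] eul [ 1.7992e+02 -1.2000e-01 -9.0230e+01] J [  6.3  12.6 -19.9   0.1 -57.6  -6.6] t 14.35
F [ 0.1 -0.4 -0.8] w 0.0212 SHIFT [-0.0028 -0.0013 -0.0009] TURN [ 0.0015 -0.0021 -0.0039] rows 0.1
```

View pics/s9c.png

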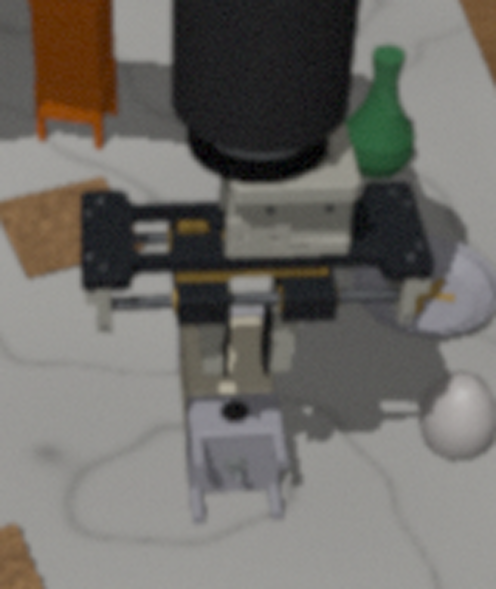

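View pics/w9.png

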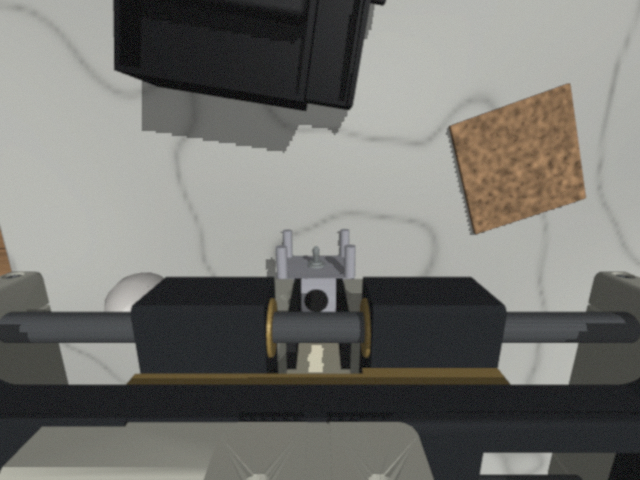

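View pics/t9.png

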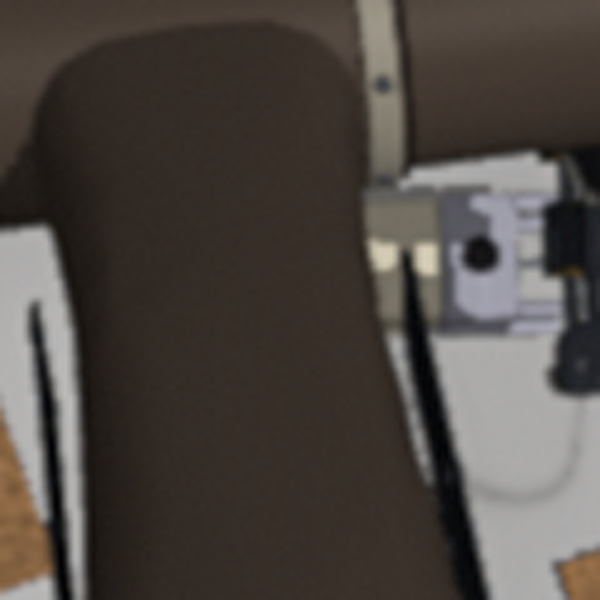

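```bash
python3 -c "
from h import *
I,K,W=cam('wrist');crop(I,260,215,370,315,6,'w9c.png')
L=lambda y,x,z:proj(K,W,[x,y,z]).round(1)
for nm,P in dict(cover=(.541,-.1305+.045,.064),footUL=(.5685,-.1305,.0595),footUR=(.5135,-.1305,.0595),footLL=(.5685,-.1305,.0045),tip=(.541,-.1305+.0095,.0385),tipon=(.541,-.1305+.0095,.0255)).items(): print(nm,proj(K,W,P).round(1), ((proj(K,W,P)-[260,215])*6).round(0))
print(r.get_state()['gripper_width'])
"
```

```text
cover [318.3 299.4] [350. 507.]
footUL [283.8 245.2] [143. 181.]
footUR [352.8 245.2] [557. 181.]
footLL [289.4 229.1] [177.  85.]
tip [318.3 249. ] [350. 204.]
tipon [318.3 244.8] [350. 179.]
0.005327653269785458
```

View pics/w9c.png

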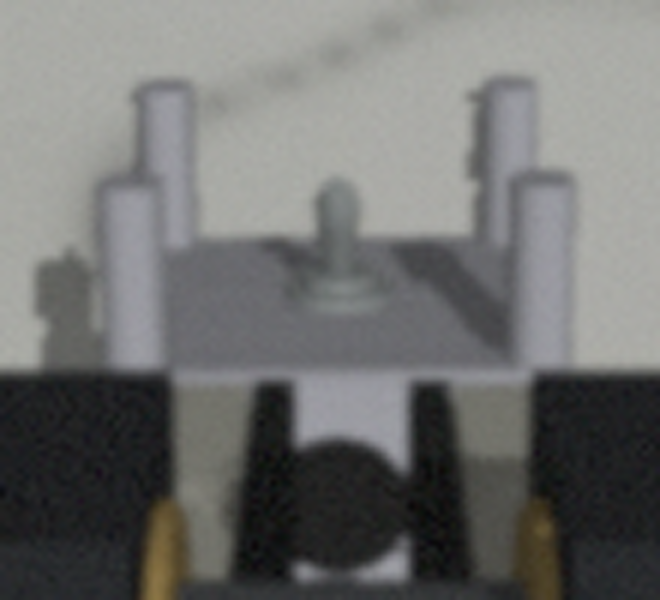

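The crop shows the bat leaning up at (338,230), centred between the feet, and my lamp estimate agrees to within 2 mm. I descend over the bat.

{"fn": "step_arm", "kwargs": {
  "increments": [
    [[-0.01,-0.003,0.03],[0,0,-0.004],1],
    [[-0.01,-0.003,0.06],[0,0,-0.004],1],
    [[-0.01,-0.003,0.08],[0,0,-0.004],1],
    [[-0.01,-0.003,0.094],[0,0,-0.004],1],
    [[-0.01,-0.003,0.094],[0,0,-0.004],1]
  ]
}}

```text
time_s: 15.05
tcp_pos: [0.5417, -0.1216, 0.0632]
eef_rot: [179.7, -0.1, -89.7]
contact_force: [-0.0, 0.8, 0.5]
gripper_width: 0.0001
```

```bash
python3 -c "
from h import *
inc([.5425,-.124,.045],[180,0,-90])
I,K,W=cam('wrist');crop(I,220,180,420,330,4,'w10c.png')
I,K,W=cam('side');crop(I,290,220,390,320,6,'s10c.png')
"
```

```text
pos [ 0.5417 -0.1216  0.0632] eul [ 1.797e+02 -1.200e-01 -8.971e+01] J [  7.6  18.8 -26.1   0.1 -45.4  -7.4] t 15.05
F [-0.   0.8  0.5] w 0.0001 SHIFT [ 0.0024 -0.0009  0.0182] TURN [ 0.0052 -0.002   0.005 ] rows 0.4
```

View pics/w10c.png

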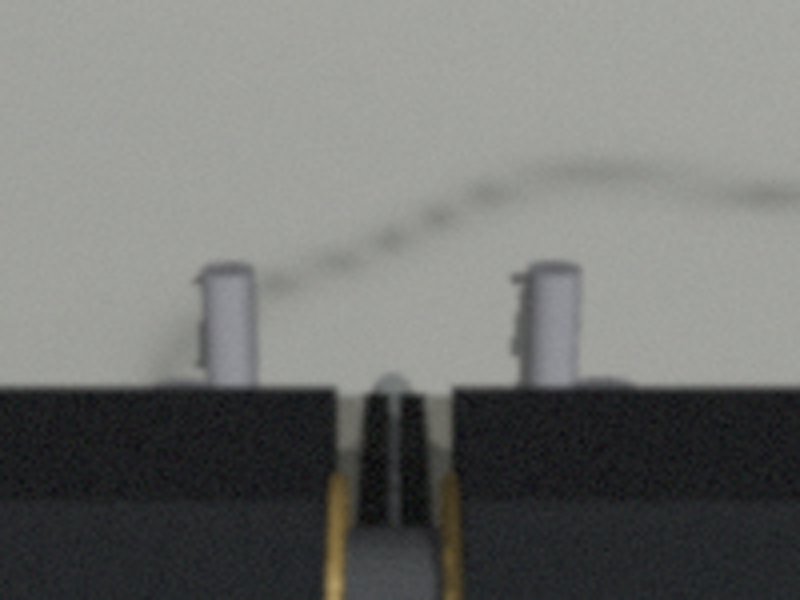

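View pics/s10c.png

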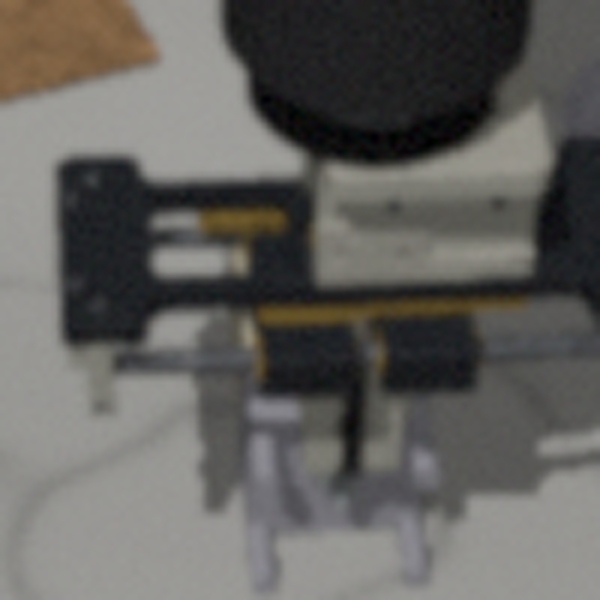

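{"fn": "step_arm", "kwargs": {
  "increments": [
    [[0.0024,-0.001,0.005],[0,0,0.004],1],
    [[0.0024,-0.001,0.01],[0,0,0.004],1],
    [[0.0024,-0.001,0.015],[0,0,0.004],1],
    [[0.0024,-0.001,0.019],[0,0,0.004],1],
    [[0.0024,-0.001,0.019],[0,0,0.004],1]
  ]
}}

```text
time_s: 15.65
tcp_pos: [0.5437, -0.1253, 0.0457]
eef_rot: [179.9, -0.1, -90.1]
contact_force: [0.0, 1.2, 0.5]
gripper_width: 0.0002
```

{"fn": "step_arm", "kwargs": {
  "increments": [
    [[0,0,0.002],[0,0,0],1],
    [[0,0,0.004],[0,0,0],1],
    [[0,0,0.004],[0,0,0],1]
  ]
}}

```text
time_s: 15.95
tcp_pos: [0.544, -0.1252, 0.0421]
eef_rot: [179.9, -0.1, -90.1]
contact_force: [0.9, -0.1, -0.9]
gripper_width: 0.0006
```

{"fn": "step_arm", "kwargs": {
  "increments": [
    [[0,0,0.002],[0,0,0],1],
    [[0,0,0.004],[0,0,0],1],
    [[0,0,0.004],[0,0,0],1]
  ]
}}

```text
time_s: 16.25
tcp_pos: [0.5444, -0.1254, 0.0384]
eef_rot: [180.0, -0.1, -90.1]
contact_force: [0.4, -1.9, 2.2]
gripper_width: 0.0006
```

{"fn": "step_arm", "kwargs": {
  "increments": [
    [[0,0,0.002],[0,0,0],1],
    [[0,0,0.004],[0,0,0],1],
    [[0,0,0.004],[0,0,0],1]
  ]
}}

```text
time_s: 16.55
tcp_pos: [0.5436, -0.125, 0.0337]
eef_rot: [179.9, -0.1, -90.1]
contact_force: [-0.6, 0.8, -0.0]
gripper_width: 0.0004
```

{"fn": "step_arm", "kwargs": {
  "increments": [
    [[0,0,0.002],[0,0,0],1],
    [[0,0,0.003],[0,0,0],1],
    [[0,0,0.003],[0,0,0],1]
  ]
}}

```text
time_s: 16.85
tcp_pos: [0.544, -0.1251, 0.0311]
eef_rot: [179.9, -0.1, -90.1]
contact_force: [-0.7, -0.2, 0.4]
gripper_width: 0.0003
```

```bash
python3 -c "
from h import *
inc([.5425,-.124,.045],[180,0,-90])
I,K,W=cam('wrist');crop(I,220,180,420,330,4,'w11c.png')
"
```

```text
pos [ 0.544  -0.1251  0.0311] eul [ 1.7992e+02 -9.0000e-02 -9.0060e+01] J [  7.2  21.5 -27.5   0.1 -41.1  -7.3] t 16.85
F [-0.7 -0.2  0.4] w 0.0003 SHIFT [-0.0011  0.0016 -0.0139] TURN [ 0.0013 -0.0015 -0.001 ] rows 0.3
```

View pics/w11c.png

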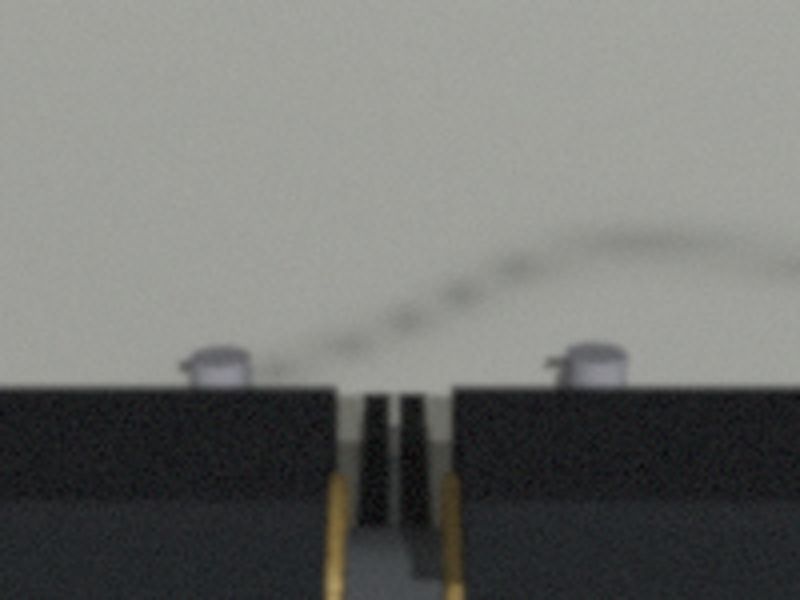

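{"fn": "step_arm", "kwargs": {
  "increments": [
    [[0,0,-0.02],[0,0,0],1],
    [[0,0,-0.05],[0,0,0],1],
    [[0,0,-0.09],[0,0,0],1],
    [[0,0,-0.128],[0,0,0],1],
    [[0,0,-0.128],[0,0,0],1]
  ]
}}

```text
time_s: 17.4
tcp_pos: [0.5475, -0.1252, 0.1651]
eef_rot: [-179.5, -0.1, -90.0]
contact_force: [-0.5, 0.6, 0.6]
gripper_width: 0.0004
```

```bash
python3 -c "
from h import *
inc([.5425,.1,.25],[180,-52,-90])
I,K,W=cam('wrist');crop(I,260,215,370,315,6,'w12c.png')
I,K,W=cam('side');crop(I,290,220,390,320,6,'s12c.png')
"
```

```text
pos [ 0.5475 -0.1252  0.1651] eul [-1.7951e+02 -1.1000e-01 -9.0010e+01] J [  7.2  12.4 -19.3   0.2 -57.8  -7.3] t 17.4
F [-0.5  0.6  0.6] w 0.0004 SHIFT [-0.225   0.0043 -0.0854] TURN [-0.0079  0.9057 -0.0041] rows 6.0
```

View pics/w12c.png

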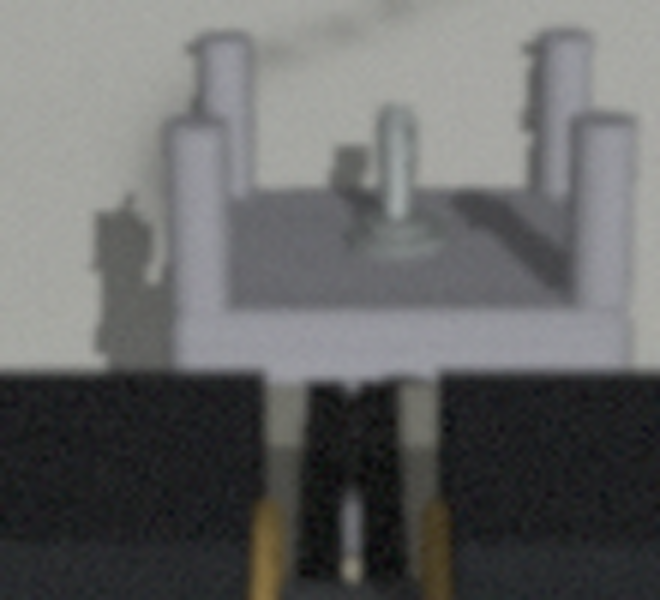

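View pics/s12c.png

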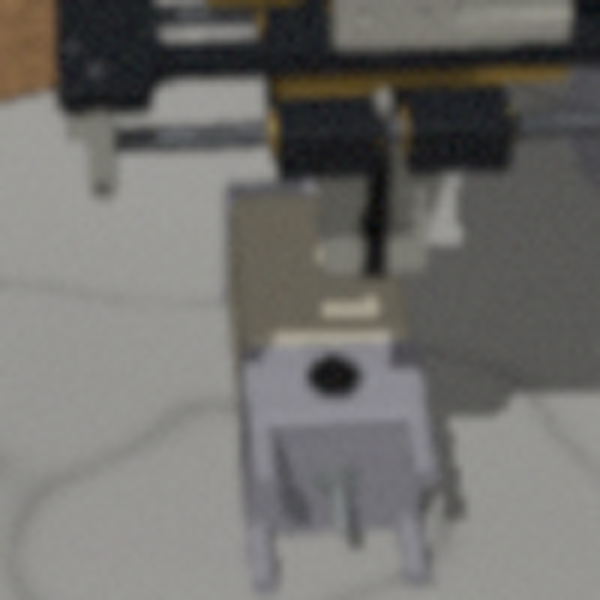

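The bat now hangs down: its tip is above the upper feet ends in the wrist view and below centre in the side view, so the switch is on. I return to the grasp approach with the gripper open.

```bash
python3 -c "
from h import *
inc([.541,.112,.127],[180,-52,-90])
"
```

```text
pos [ 0.5447 -0.1249  0.1603] eul [-1.7991e+02 -5.0000e-02 -9.0080e+01] J [  7.2  12.7 -19.6   0.1 -57.6  -7.3] t 17.5
F [ 0.2  1.  -0.9] w 0.0006 SHIFT [-0.2369  0.004   0.0331] TURN [-8.000e-04  9.066e-01 -1.900e-03] rows 6.0
```

{"fn": "step_arm", "kwargs": {
  "increments": [
    [[-0.04,0,-0.01],[0,0.1,0],0],
    [[-0.08,0.001,-0.01],[0,0.24,0],0],
    [[-0.12,0.002,-0.01],[0,0.38,0],0],
    [[-0.16,0.003,0],[0,0.52,0],0],
    [[-0.19,0.003,0.01],[0,0.66,0],0],
    [[-0.22,0.004,0.02],[0,0.8,0],0],
    [[-0.237,0.004,0.033],[0,0.907,0],0],
    [[-0.237,0.004,0.033],[0,0.907,0],0],
    [[-0.237,0.004,0.033],[0,0.907,0],0]
  ]
}}

```text
time_s: 18.4
tcp_pos: [0.5395, 0.1119, 0.1231]
eef_rot: [179.5, -52.3, -89.6]
contact_force: [0.3, 0.2, -0.3]
gripper_width: 0.0674
```

```bash
python3 -c "
from h import *
inc([.541,-.0239,.021],[180,-52,-90])
I,K,W=cam('wrist');cv2.imwrite('pics/w13.png',I[:,:,::-1])
for x in (.541,):
  for nm,P in dict(cover=(x,-.1305+.045,.064),capL=(x+.032,.0195,.064),capR=(x-.032,.0195,.064),footUL=(x+.0275,-.1305,.0595),footUR=(x-.0275,-.1305,.0595)).items(): print(nm,proj(K,W,P).round(1))
"
```

```text
pos [0.5395 0.1119 0.1231] eul [179.47 -52.29 -89.56] J [ 51.4  33.7 -24.7  30.1 -78.7 -70.2] t 18.4
F [ 0.3  0.2 -0.3] w 0.0674 SHIFT [ 0.0022 -0.002   0.1699] TURN [ 0.0033 -0.0051  0.0047] rows 3.4
cover [317.7 146.3]
capL [278.3 227.8]
capR [356.8 228.1]
footUL [292.6 123.4]
footUR [343.  123.7]
```

View pics/w13.png

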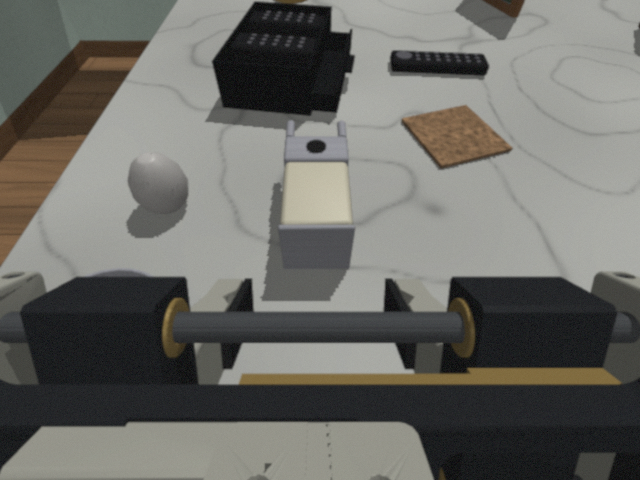

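{"fn": "step_arm", "kwargs": {
  "increments": [
    [[0.002,-0.002,0],[0.003,-0.005,0.004],0],
    [[0.002,-0.002,0],[0.003,-0.005,0.004],0],
    [[0.002,-0.002,0],[0.003,-0.005,0.004],0],
    [[0.002,-0.002,0.03],[0.003,-0.005,0.004],0],
    [[0.002,-0.002,0.06],[0.003,-0.005,0.004],0],
    [[0.002,-0.002,0.09],[0.003,-0.005,0.004],0],
    [[0.002,-0.002,0.12],[0.003,-0.005,0.004],0],
    [[0.002,-0.002,0.14],[0.003,-0.005,0.004],0],
    [[0.002,-0.002,0.16],[0.003,-0.005,0.004],0],
    [[0.002,-0.002,0.16],[0.003,-0.005,0.004],0]
  ]
}}

```text
time_s: 19.45
tcp_pos: [0.5409, -0.0183, 0.0291]
eef_rot: [-179.7, -51.8, -90.5]
contact_force: [-0.4, 0.6, -0.3]
gripper_width: 0.0874
```

```bash
python3 -c "
from h import *
inc([.541,-.0239,.0208],[180,-52,-90])
I,K,W=cam('wrist');cv2.imwrite('pics/w14.png',I[:,:,::-1])
"
```

```text
pos [ 0.5409 -0.0183  0.0291] eul [-179.73  -51.8   -90.47] J [ 40.6  36.4 -40.   42.8 -61.3 -78.5] t 19.45
F [-0.4  0.6 -0.3] w 0.0874 SHIFT [-0.003  -0.0001  0.0095] TURN [ 0.0019  0.0035 -0.0051] rows 0.2
```

View pics/w14.png

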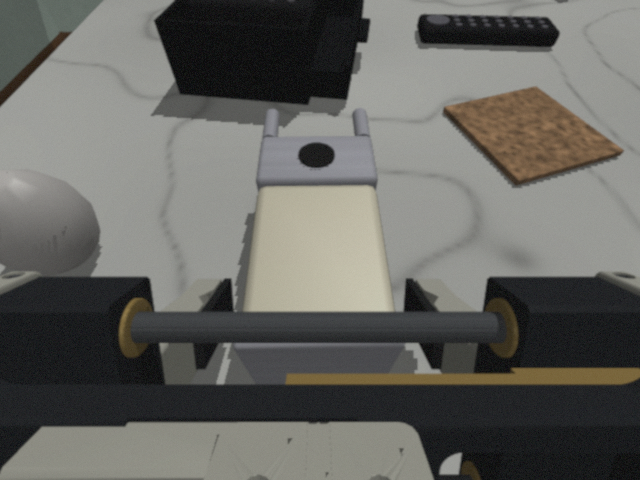

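{"fn": "step_arm", "kwargs": {
  "increments": [
    [[-0.0015,0,0.005],[0,0.003,-0.005],0],
    [[-0.003,0,0.0095],[0,0.003,-0.005],0],
    [[-0.003,0,0.0095],[0,0.003,-0.005],0]
  ]
}}

```text
time_s: 19.8
tcp_pos: [0.5423, -0.0209, 0.0208]
eef_rot: [-180.0, -51.9, -89.9]
contact_force: [-0.3, -0.7, 0.1]
gripper_width: 0.0874
```

{"fn": "step_arm", "kwargs": {
  "increments": [
    [[0,0,0],[0,0,0],0.2],
    [[0,0,0],[0,0,0],0.25],
    [[0,0,0],[0,0,0],0.3],
    [[0,0,0],[0,0,0],0.4],
    [[0,0,0],[0,0,0],0.5],
    [[0,0,0],[0,0,0],1],
    [[0,0,0],[0,0,0],1],
    [[0,0,0],[0,0,0],1]
  ],
  "force": 55
}}

```text
time_s: 20.6
tcp_pos: [0.5423, -0.0211, 0.0209]
eef_rot: [-180.0, -51.9, -89.9]
contact_force: [-2.0, 2.8, 1.9]
gripper_width: 0.062
```

```bash
python3 -c "
from h import *
inc(grasp([.541,-.01,.2],[180,-52,-90]),[180,-52,-90])
I,K,W=cam('wrist');cv2.imwrite('pics/w15.png',I[:,:,::-1])
"
```

```text
pos [ 0.5423 -0.0211  0.0209] eul [-179.98  -51.94  -89.91] J [ 40.2  37.1 -40.5  43.8 -60.4 -79.2] t 20.6
F [-2.   2.8  1.9] w 0.062 SHIFT [ 0.1342  0.0013 -0.1003] TURN [-0.0016  0.001   0.001 ] rows 3.4
```

View pics/w15.png

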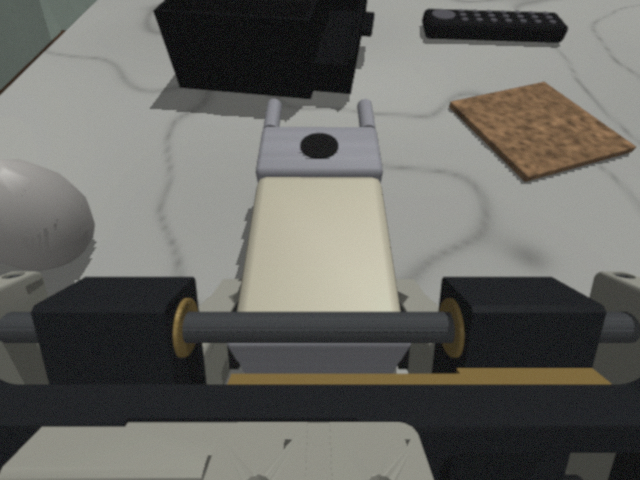

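Gripped at 62 mm. Lifting.

{"fn": "step_arm", "kwargs": {
  "increments": [
    [[0.008,0,-0.006],[0,0,0],1],
    [[0.02,0,-0.015],[0,0,0],1],
    [[0.035,0,-0.026],[0,0,0],1],
    [[0.05,0,-0.037],[0,0,0],1],
    [[0.065,0.001,-0.049],[0,0,0],1],
    [[0.08,0.001,-0.06],[0,0,0],1],
    [[0.095,0.001,-0.071],[0,0,0],1],
    [[0.11,0.001,-0.082],[0,0,0],1],
    [[0.125,0.001,-0.093],[0,0,0],1],
    [[0.134,0.001,-0.1],[0,0,0],1]
  ]
}}

```text
time_s: 21.65
tcp_pos: [0.5411, -0.0249, 0.1905]
eef_rot: [-179.8, -51.8, -90.1]
contact_force: [-0.2, -0.4, -5.2]
gripper_width: 0.0618
```

```bash
python3 -c "
from h import *
e=[180,0,-47];inc(grasp([.50,.1,.31],e),e)
I,K,W=cam('wrist');cv2.imwrite('pics/w16.png',I[:,:,::-1])
I,K,W=cam('side');crop(I,290,150,410,290,4,'s16c.png')
"
```

```text
pos [ 0.5411 -0.0249  0.1905] eul [-179.82  -51.82  -90.06] J [ 41.3  23.2 -34.2  37.6 -76.  -65.4] t 21.65
F [-0.2 -0.4 -5.2] w 0.0618 SHIFT [ 0.002   0.0408 -0.1606] TURN [ 0.3366 -0.8614 -0.6972] rows 7.7
```

View pics/w16.png

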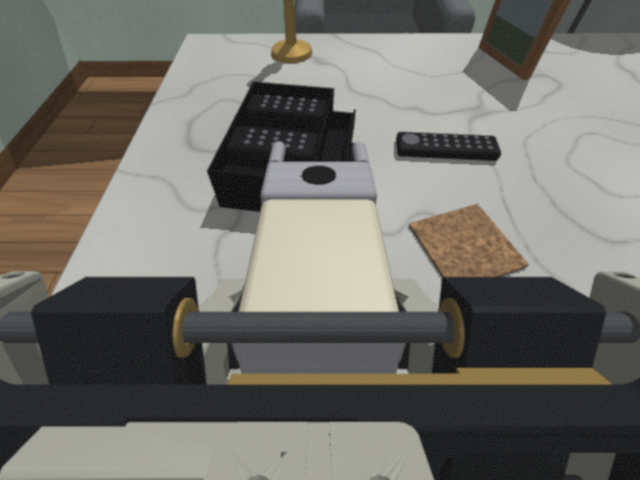

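View pics/s16c.png

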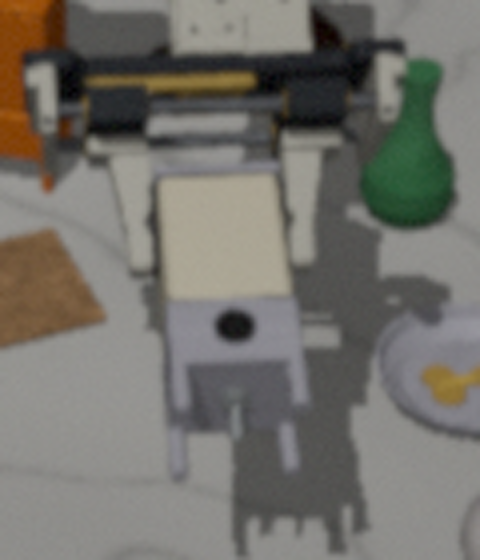

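The switch is still on, with the bat hanging low at (238,410) in the crop. But the lamp has sagged in the grip: the cover moved from row 147 to row 175. I'll raise the grip force and measure the sag.

{"fn": "step_arm", "kwargs": {
  "increments": [
    [[0,0,0],[0,0,0],1],
    [[0,0,0],[0,0,0],1]
  ],
  "force": 60
}}

```text
time_s: 21.95
tcp_pos: [0.5408, -0.0252, 0.1874]
eef_rot: [179.9, -52.0, -89.8]
contact_force: [0.8, -0.0, -5.3]
gripper_width: 0.0621
```

```bash
cat >> h.py <<'E'
def sag(px=None,h=.124,off=0.0):
    # cover & foot pixel predicted for sag deltas, tool frame
    s=r.get_state();I,K,W=cam('wrist')
    T=np.eye(4);c=r.capture('wrist');Tc=c["T_tool_cam"]
    g=np.array([0,0,-r.grip_depth])
    out=[]
    for d in range(-4,24,1):
        a=np.radians(-38+d)   # tool phi relative to lamp upright
        # lamp axes in tool: with phi, lamp z(up) = R^T*(0,0,1)
        R=(Ro.from_euler('xyz',[180,0,0],degrees=True)*Ro.from_rotvec([0,a,0])).as_matrix()
        f=lambda P: proj(K,Tc,g+R.T@(np.array(P)-[0,0,h]))
        out.append((d,f([.032,0,.045]).round(1),f([.0275,.0275,0]).round(1)))
    return I,out
E
python3 -c "
from h import *
I,o=sag()
for x in o: print(*x)
cv2.imwrite('pics/w17.png',I[:,:,::-1])
"
```

```text
-4 [320.7 139.8] [273.3  93.2]
-3 [320.7 141.2] [273.7  96.1]
-2 [320.7 142.7] [274.2  99. ]
-1 [320.6 144.2] [274.6 101.8]
0 [320.6 145.6] [275.1 104.6]
1 [320.6 147.2] [275.5 107.5]
2 [320.6 148.7] [275.9 110.3]
3 [320.6 150.2] [276.3 113.1]
4 [320.6 151.8] [276.7 115.9]
5 [320.5 153.4] [277.1 118.7]
6 [320.5 155. ] [277.4 121.5]
7 [320.5 156.6] [277.8 124.2]
8 [320.5 158.2] [278.2 127. ]
9 [320.5 159.9] [278.5 129.8]
10 [320.5 161.6] [278.8 132.5]
11 [320.4 163.2] [279.1 135.3]
12 [320.4 164.9] [279.5 138. ]
13 [320.4 166.6] [279.8 140.7]
14 [320.4 168.3] [280.1 143.5]
15 [320.4 170.1] [280.3 146.2]
16 [320.4 171.8] [280.6 148.9]
17 [320.4 173.5] [280.9 151.6]
18 [320.3 175.3] [281.2 154.3]
19 [320.3 177.1] [281.4 157. ]
20 [320.3 178.8] [281.7 159.7]
21 [320.3 180.6] [281.9 162.3]
22 [320.3 182.4] [282.1 165. ]
23 [320.3 184.2] [282.4 167.7]
```

View pics/w17.png

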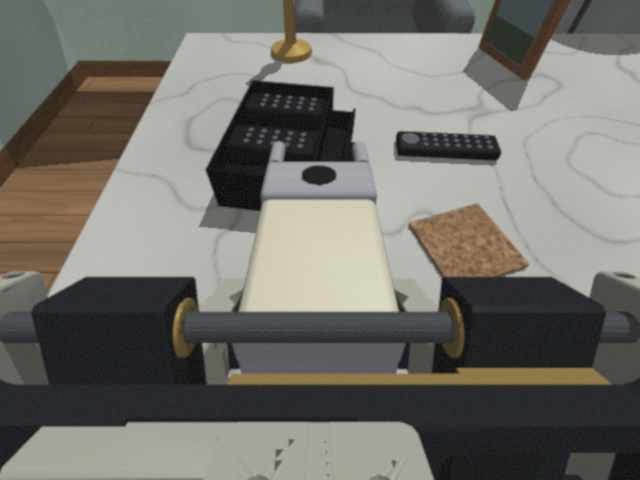

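The sag is about 14–18° and holding at 60 N. It turns the lamp towards upright, so I can correct for it at the end. Turning back up now.

{"fn": "step_arm", "kwargs": {
  "increments": [
    [[0,0.004,-0.016],[0.034,-0.086,-0.07],1],
    [[0,0.008,-0.032],[0.067,-0.172,-0.139],1],
    [[0.001,0.012,-0.048],[0.101,-0.258,-0.209],1],
    [[0.001,0.016,-0.064],[0.135,-0.345,-0.279],1],
    [[0.001,0.02,-0.08],[0.168,-0.431,-0.349],1],
    [[0.001,0.024,-0.096],[0.202,-0.517,-0.418],1],
    [[0.001,0.029,-0.112],[0.236,-0.603,-0.488],1],
    [[0.002,0.033,-0.128],[0.269,-0.689,-0.558],1],
    [[0.002,0.037,-0.144],[0.303,-0.775,-0.627],1],
    [[0.002,0.041,-0.161],[0.337,-0.861,-0.697],1]
  ]
}}

```text
time_s: 23.05
tcp_pos: [0.4984, 0.1005, 0.2886]
eef_rot: [179.8, 0.2, -46.8]
contact_force: [-0.0, -1.3, -5.6]
gripper_width: 0.0616
```

```bash
python3 -c "
from h import *
e=[180,22,-5];inc(grasp([.424,.1975,.28],e),e)
I,K,W=cam('wrist');cv2.imwrite('pics/w18.png',I[:,:,::-1])
"
```

```text
pos [0.4984 0.1005 0.2886] eul [179.77   0.19 -46.77] J [ 33.4   2.8 -13.9  -0.2 -73.6   9.8] t 23.05
F [-0.  -1.3 -5.6] w 0.0616 SHIFT [-0.1268 -0.0077  0.0265] TURN [-0.1373 -0.3621 -0.7202] rows 5.5
```

View pics/w18.png

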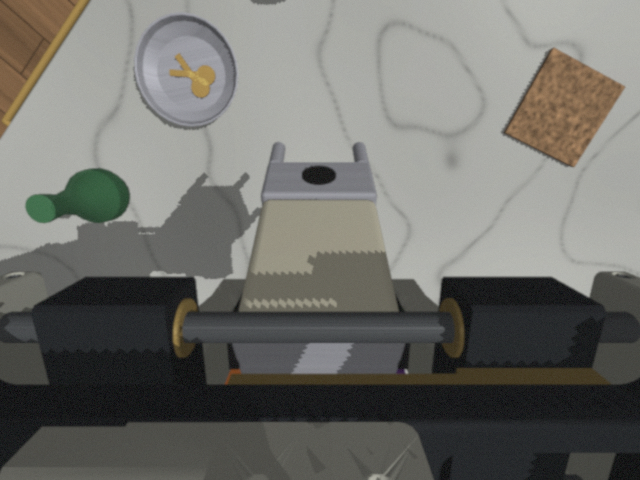

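{"fn": "step_arm", "kwargs": {
  "increments": [
    [[-0.016,-0.001,0.003],[-0.017,-0.045,-0.09],1],
    [[-0.032,-0.002,0.007],[-0.034,-0.09,-0.18],1],
    [[-0.048,-0.003,0.01],[-0.051,-0.136,-0.27],1],
    [[-0.063,-0.004,0.013],[-0.069,-0.181,-0.36],1],
    [[-0.079,-0.005,0.017],[-0.086,-0.226,-0.45],1],
    [[-0.095,-0.006,0.02],[-0.103,-0.272,-0.54],1],
    [[-0.111,-0.007,0.023],[-0.12,-0.317,-0.63],1],
    [[-0.127,-0.008,0.026],[-0.137,-0.362,-0.72],1],
    [[-0.127,-0.008,0.026],[-0.137,-0.362,-0.72],1]
  ]
}}

```text
time_s: 24.0
tcp_pos: [0.418, 0.1988, 0.2602]
eef_rot: [179.6, 22.1, -5.3]
contact_force: [-0.5, -0.2, -6.2]
gripper_width: 0.0617
```

```bash
python3 -c "
from h import *
e=[180,22,-5];inc(grasp([.424,.1975,.28],e),e)
I,K,W=cam('wrist');crop(I,230,120,410,260,4,'w19.png')
I,K,W=cam('side');crop(I,230,80,350,260,3.3,'s19c.png')
I,K,W=cam('top');crop(I,180,190,340,310,5,'t19.png')
"
```

```text
pos [0.418  0.1988 0.2602] eul [179.56  22.06  -5.29] J [ 37.   12.4  -4.  -14.3 -90.6  49.8] t 24.0
F [-0.5 -0.2 -6.2] w 0.0617 SHIFT [-0.0018  0.0007 -0.0018] TURN [ 0.0057  0.001  -0.0047] rows 0.1
```

View pics/w19.png

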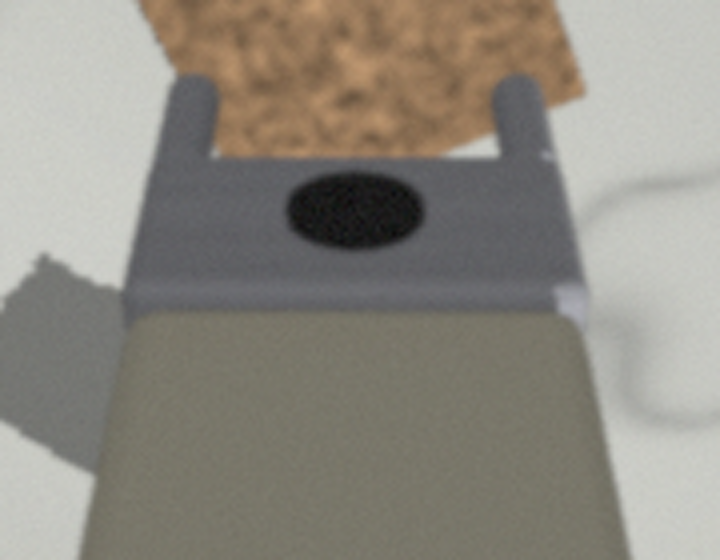

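View pics/s19c.png

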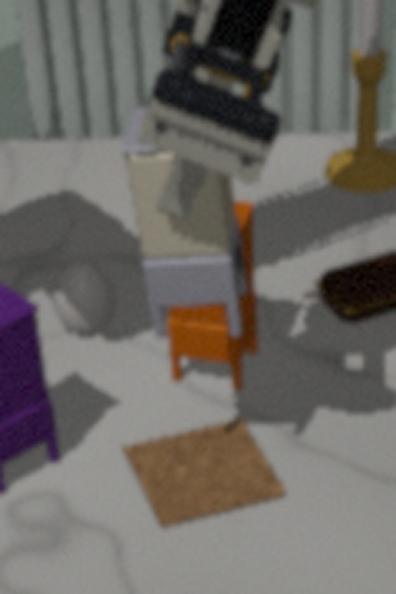

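View pics/t19.png

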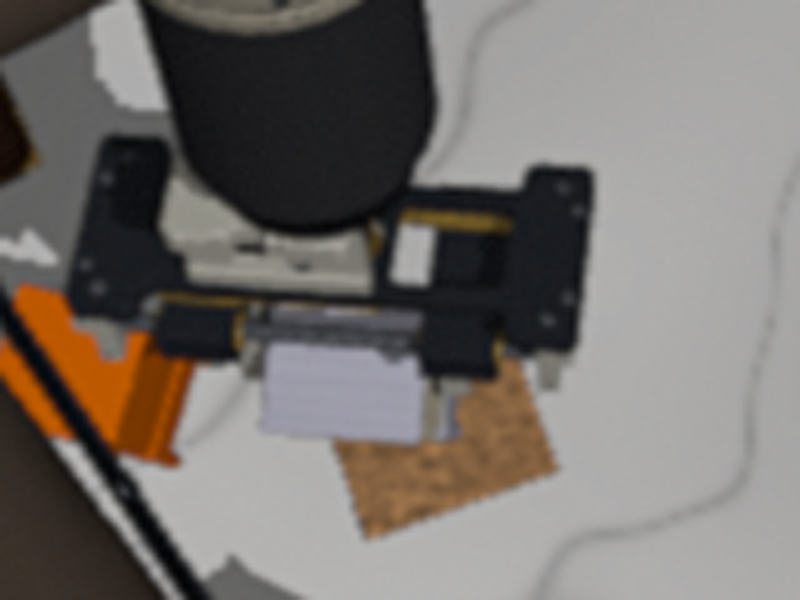

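```bash
python3 -c "
from h import *
I,K,W=cam('side');crop(I,255,100,325,190,8,'s20.png')
"
```

```text
(no output)
```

View pics/s20.png

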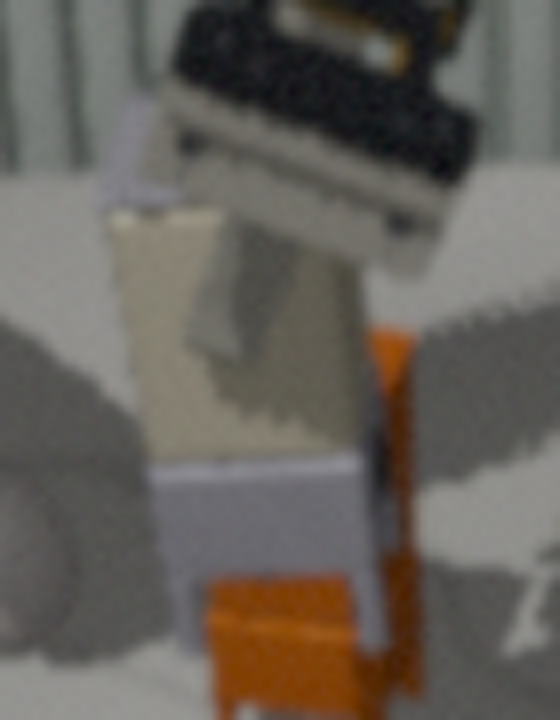

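```bash
python3 -c "
from h import *
I,K,W=cam('side')
def q(u,v,y=.1665):
  o,d=ray(K,W,(255+u/8-.44,100+v/8-.44));return (o+d*(y-o[1])/d[1])
P={k:q(*v) for k,v in dict(stl=(110,215),sbl=(150,462),btl=(153,475),fbl=(182,655),btr=(362,465),fbr=(388,648)).items()}
for k in P: print(k,P[k].round(4))
t=lambda a,b: np.degrees(np.arctan2((P[a]-P[b])[0],(P[a]-P[b])[2])).round(1)
print('tilt of up axis toward +x:',t('stl','sbl'),t('btl','fbl'),t('btr','fbr'),t('stl','fbl'))
d=P['btr']-P['btl'];print('base edge slope',np.degrees(np.arctan2(d[2],d[0])).round(1)); d=P['fbr']-P['fbl'];print(np.degrees(np.arctan2(d[2],d[0])).round(1))
"
```

```text
stl [0.3888 0.1665 0.301 ]
sbl [0.394  0.1665 0.2239]
btl [0.3945 0.1665 0.2196]
fbl [0.3986 0.1665 0.1576]
btr [0.4547 0.1665 0.221 ]
fbr [0.4604 0.1665 0.1579]
tilt of up axis toward +x: -3.8 -3.8 -5.1 -3.9
base edge slope 1.3
0.3
```

```bash
python3 -c "
from h import *
e=[180,26,-5];inc(grasp([.425,.1975,.15],e),e)
"
```

```text
pos [0.4192 0.198  0.2628] eul [179.82  21.71  -5.38] J [ 36.8  12.1  -3.9 -14.3 -90.6  49.8] t 24.25
F [ 0.1 -0.1 -5. ] w 0.062 SHIFT [ 0.0457 -0.0004  0.1214] TURN [ 0.0005 -0.0748 -0.0063] rows 2.6
```

{"fn": "step_arm", "kwargs": {
  "increments": [
    [[0.005,0,0.012],[0,-0.02,-0.003],1],
    [[0.009,0,0.024],[0,-0.04,-0.005],1],
    [[0.014,0,0.037],[0,-0.06,-0.006],1],
    [[0.018,0,0.049],[0,-0.072,-0.006],1],
    [[0.023,0,0.061],[0,-0.072,-0.006],1],
    [[0.027,0,0.073],[0,-0.072,-0.006],1],
    [[0.032,0,0.085],[0,-0.072,-0.006],1],
    [[0.036,0,0.097],[0,-0.072,-0.006],1],
    [[0.041,0,0.109],[0,-0.072,-0.006],1],
    [[0.045,0,0.12],[0,-0.072,-0.006],1]
  ]
}}

```text
time_s: 25.25
tcp_pos: [0.4164, 0.1989, 0.1336]
eef_rot: [-179.9, 25.9, -4.9]
contact_force: [0.5, 0.2, -5.3]
gripper_width: 0.0617
```

```bash
python3 -c "
from h import *
e=[180,26,-5];inc(grasp([.425,.1975,.128],e),e)
I,K,W=cam('side');crop(I,255,150,335,250,6,'s21.png')
I,K,W=cam('top');crop(I,180,190,340,310,5,'t21.png')
"
```

```text
pos [0.4164 0.1989 0.1336] eul [-179.93   25.87   -4.87] J [ 35.2  20.8 -10.5 -16.6 -79.5  56. ] t 25.25
F [ 0.5  0.2 -5.3] w 0.0617 SHIFT [0.0102 0.0006 0.0201] TURN [-0.0003 -0.0022  0.002 ] rows 0.5
```

View pics/s21.png

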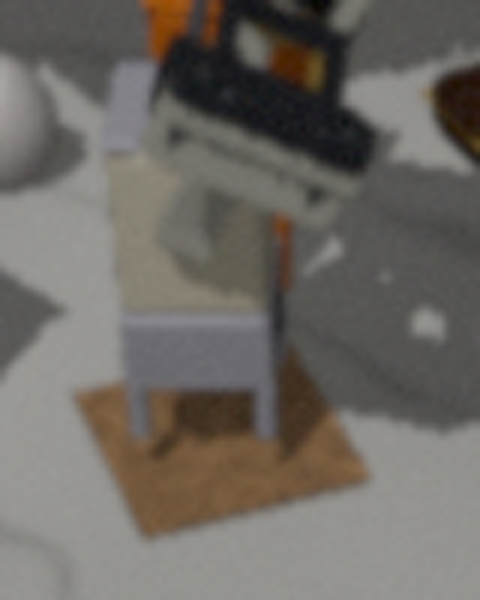

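View pics/t21.png

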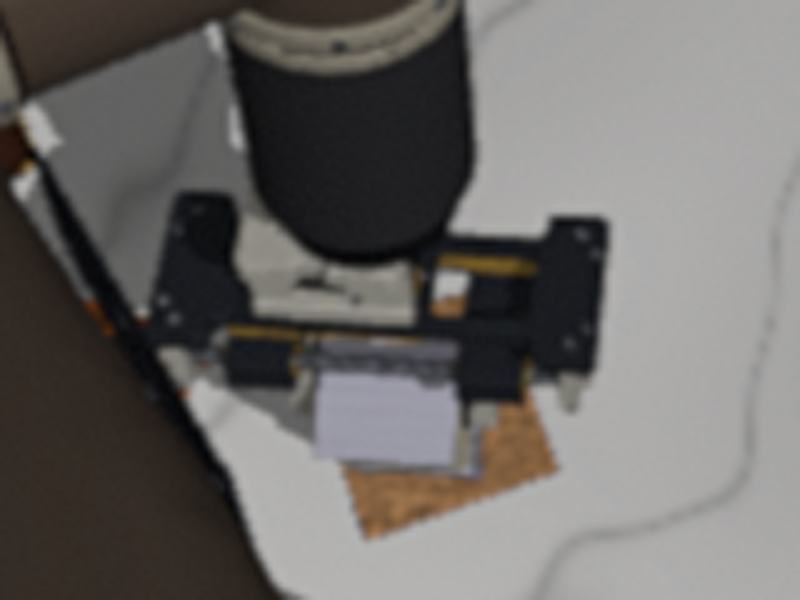

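```bash
python3 -c "
from h import *
I,K,W=cam('side')
def q(u,v,s,ox,oy,y=.1655):
  o,d=ray(K,W,(ox+u/s-.4,oy+v/s-.4));return (o+d*(y-o[1])/d[1])
def rep(D,*a):
  P={k:q(*v,*a) for k,v in D.items()}
  for k in P: print(k,P[k].round(4))
  t=lambda a,b: np.degrees(np.arctan2((P[a]-P[b])[0],(P[a]-P[b])[2])).round(1)
  print('tilt',t('stl','fbl'),t('stl','sbl'),t('btr','fbr'))
rep(dict(stl=(107,155),sbl=(119,310),fbl=(132,440),btr=(273,320),fbr=(276,437)),6,255,150)
print('start');rep(dict(stl=(343,280),sbl=(348,395),fbl=(353,485),btr=(460,400),fbr=(461,485)),4.5,200,120,.1705)
"
```

```text
stl [0.3883 0.1655 0.1756]
sbl [0.3876 0.1655 0.0999]
fbl [0.3881 0.1655 0.0304]
btr [0.451  0.1655 0.0922]
fbr [0.4502 0.1655 0.0293]
tilt 0.1 0.6 0.7
start
stl [0.3947 0.1705 0.1539]
sbl [0.3921 0.1705 0.0769]
fbl [0.3905 0.1705 0.0111]
btr [0.4548 0.1705 0.0707]
fbr [0.4534 0.1705 0.0082]
tilt 1.7 2.0 1.2
```

Compared with the original upright view, the lamp is within about 1.2° of vertical. I trim the tilt and lower it.

```bash
python3 -c "
from h import *
e=[180,27,-5];inc(grasp([.4285,.198,.1355],e),e)
"
```

```text
pos [0.4161 0.1986 0.1339] eul [179.99  25.96  -4.91] J [ 35.2  20.8 -10.5 -16.6 -79.6  56. ] t 25.4
F [-0.8  0.1 -5.5] w 0.0616 SHIFT [ 0.0101 -0.0005  0.012 ] TURN [ 0.0008 -0.0182  0.0014] rows 0.3
```

{"fn": "step_arm", "kwargs": {
  "increments": [
    [[0.003,0,0.003],[0,-0.018,0.001],1],
    [[0.005,0,0.006],[0,-0.018,0.001],1],
    [[0.008,0,0.009],[0,-0.018,0.001],1],
    [[0.01,0,0.012],[0,-0.018,0.001],1],
    [[0.01,0,0.012],[0,-0.018,0.001],1]
  ]
}}

```text
time_s: 25.9
tcp_pos: [0.4201, 0.1983, 0.119]
eef_rot: [-180.0, 27.0, -5.0]
contact_force: [-0.4, 0.0, -6.6]
gripper_width: 0.0617
```

```bash
python3 -c "
from h import *
e=[180,27,-5];inc(grasp([.4285,.198,.1305],e),e)
I,K,W=cam('side');crop(I,255,150,335,250,6,'s22.png')
"
```

```text
pos [0.4201 0.1983 0.119 ] eul [-179.99   26.95   -4.97] J [ 34.5  22.6 -10.1 -17.1 -79.2  57. ] t 25.9
F [-0.4  0.  -6.6] w 0.0617 SHIFT [ 0.0023 -0.0004  0.0047] TURN [ 0.0001 -0.0008  0.0004] rows 0.1
```

View pics/s22.png

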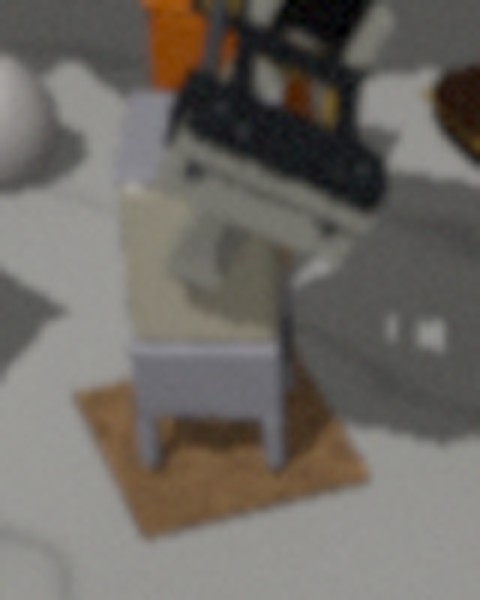

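{"fn": "step_arm", "kwargs": {
  "increments": [
    [[0.0009,0,0.0018],[0,0,0],1],
    [[0.0014,0,0.0027],[0,0,0],1],
    [[0.0014,0,0.0027],[0,0,0],1]
  ]
}}

```text
time_s: 26.25
tcp_pos: [0.4202, 0.1985, 0.1164]
eef_rot: [-180.0, 26.9, -4.9]
contact_force: [-0.2, 0.0, -5.4]
gripper_width: 0.0621
```

{"fn": "step_arm", "kwargs": {
  "increments": [
    [[0.0005,0,0.0009],[0,0,0],1],
    [[0.0005,0,0.0009],[0,0,0],1]
  ]
}}

```text
time_s: 26.45
tcp_pos: [0.4203, 0.1985, 0.1154]
eef_rot: [-180.0, 26.9, -4.9]
contact_force: [-0.1, -0.7, -5.9]
gripper_width: 0.0619
```

{"fn": "step_arm", "kwargs": {
  "increments": [
    [[0.0005,0,0.0009],[0,0,0],1],
    [[0.0005,0,0.0009],[0,0,0],1]
  ]
}}

```text
time_s: 26.65
tcp_pos: [0.4203, 0.1985, 0.1143]
eef_rot: [-180.0, 26.9, -5.0]
contact_force: [-0.8, -0.4, -5.9]
gripper_width: 0.0617
```

{"fn": "step_arm", "kwargs": {
  "increments": [
    [[0.0005,0,0.0009],[0,0,0],1],
    [[0.0005,0,0.0009],[0,0,0],1]
  ]
}}

```text
time_s: 26.85
tcp_pos: [0.4203, 0.1985, 0.1132]
eef_rot: [-180.0, 26.9, -5.0]
contact_force: [0.2, 0.4, -4.9]
gripper_width: 0.0616
```

{"fn": "step_arm", "kwargs": {
  "increments": [
    [[0.0005,0,0.0009],[0,0,0],1],
    [[0.0005,0,0.0009],[0,0,0],1]
  ]
}}

```text
time_s: 27.05
tcp_pos: [0.4204, 0.1985, 0.1122]
eef_rot: [-180.0, 26.9, -5.0]
contact_force: [0.3, 0.0, -5.8]
gripper_width: 0.062
```

```bash
python3 -c "
from h import *
e=[180,27,-5];inc(grasp([.4285,.198,.1305],e),e)
I,K,W=cam('side');crop(I,255,150,335,250,6,'s23.png')
"
```

```text
pos [0.4204 0.1985 0.1122] eul [-179.97   26.92   -4.95] J [ 34.5  23.1 -10.5 -17.1 -78.4  57.3] t 27.05
F [ 0.3  0.  -5.8] w 0.062 SHIFT [-0.0011 -0.0003 -0.0012] TURN [-0.0002 -0.0013  0.0007] rows 0.0
```

View pics/s23.png

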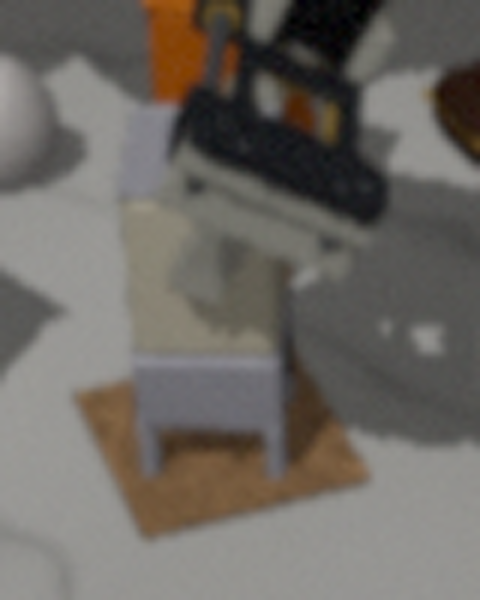

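{"fn": "step_arm", "kwargs": {
  "increments": [
    [[0.0005,0,0.0009],[0,0,0],1],
    [[0.0005,0,0.0009],[0,0,0],1]
  ]
}}

```text
time_s: 27.3
tcp_pos: [0.4207, 0.1985, 0.1119]
eef_rot: [-180.0, 26.9, -4.9]
contact_force: [0.2, 0.0, 3.3]
gripper_width: 0.0615
```

{"fn": "step_arm", "kwargs": {
  "increments": [
    [[0.0005,0,0.0009],[0,0,0],1],
    [[0.0005,0,0.0009],[0,0,0],1]
  ]
}}

```text
time_s: 27.5
tcp_pos: [0.4211, 0.1984, 0.1117]
eef_rot: [-179.9, 26.8, -4.9]
contact_force: [0.7, -0.6, 9.8]
gripper_width: 0.0618
```

{"fn": "step_arm", "kwargs": {
  "increments": [
    [[0.0003,0,0.0006],[0,0,0],1],
    [[0.0003,0,0.0006],[0,0,0],1]
  ]
}}

```text
time_s: 27.7
tcp_pos: [0.4211, 0.1984, 0.1117]
eef_rot: [-179.9, 26.8, -4.9]
contact_force: [0.1, -0.9, 14.9]
gripper_width: 0.0618
```

{"fn": "step_arm", "kwargs": {
  "increments": [
    [[-0.0005,0,-0.001],[0,0,0],1],
    [[-0.0005,0,-0.001],[0,0,0],1]
  ]
}}

```text
time_s: 27.9
tcp_pos: [0.4211, 0.1984, 0.1117]
eef_rot: [-179.9, 26.8, -4.9]
contact_force: [0.8, -0.5, 9.0]
gripper_width: 0.0619
```

{"fn": "step_arm", "kwargs": {
  "increments": [
    [[0,0,0],[0,0,0],1],
    [[0,0,0],[0,0,0],1],
    [[0,0,0],[0,0,0],1]
  ],
  "force": 12
}}

```text
time_s: 28.2
tcp_pos: [0.4211, 0.1984, 0.1115]
eef_rot: [-180.0, 26.8, -4.9]
contact_force: [1.0, -0.5, 7.3]
gripper_width: 0.0633
```

{"fn": "step_arm", "kwargs": {
  "increments": [
    [[0,0,0],[0,0,0],1],
    [[0,0,0],[0,0,0],1],
    [[0,0,0],[0,0,0],1]
  ],
  "force": 4
}}

```text
time_s: 28.5
tcp_pos: [0.4211, 0.1985, 0.1113]
eef_rot: [-179.9, 26.8, -4.9]
contact_force: [1.5, -0.4, 5.6]
gripper_width: 0.0639
```

```bash
python3 -c "
from h import *
e=[180,27,-5];inc(grasp([.4285,.198,.1305],e),e)
I,K,W=cam('side');crop(I,255,150,335,250,6,'s24.png')
"
```

```text
pos [0.4211 0.1985 0.1113] eul [-179.94   26.85   -4.91] J [ 34.5  23.1 -10.5 -17.1 -78.2  57.3] t 28.5
F [ 1.5 -0.4  5.6] w 0.0639 SHIFT [-0.0021 -0.0001 -0.0017] TURN [-0.0004 -0.0027  0.0014] rows 0.1
```

View pics/s24.png

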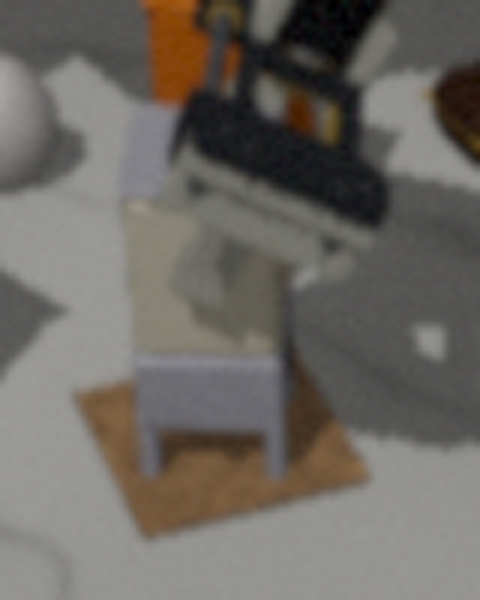

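{"fn": "step_arm", "kwargs": {
  "increments": [
    [[0,0,0],[0,0,0],0.25],
    [[0,0,0],[0,0,0],0.2],
    [[0,0,0],[0,0,0],0.1],
    [[0,0,0],[0,0,0],0],
    [[0,0,0],[0,0,0],0],
    [[0,0,0],[0,0,0],0]
  ]
}}

```text
time_s: 29.15
tcp_pos: [0.4205, 0.1985, 0.1106]
eef_rot: [-180.0, 26.9, -4.9]
contact_force: [-0.8, -0.6, 0.0]
gripper_width: 0.0871
```

```bash
python3 -c "
from h import *
inc([.421,.1985,.1113],[180,27,-5])
I,K,W=cam('wrist');cv2.imwrite('pics/w25.png',I[:,:,::-1])
"
```

```text
pos [0.4205 0.1985 0.1106] eul [-179.97   26.92   -4.95] J [ 34.5  23.2 -10.5 -17.1 -78.2  57.3] t 29.15
F [-0.8 -0.6  0. ] w 0.0871 SHIFT [ 0.0001 -0.0001 -0.0008] TURN [-0.0002 -0.0015  0.0008] rows 0.0
```

View pics/w25.png

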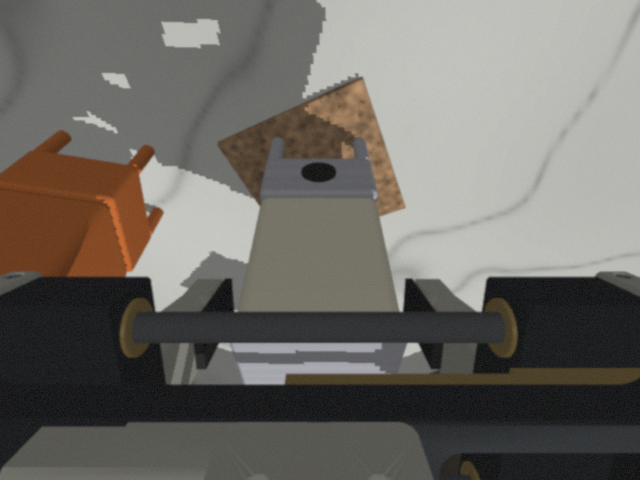

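Fingers are clear on both sides (force 0, lamp centred at column 318). I back out along the tool axis.

{"fn": "step_arm", "kwargs": {
  "increments": [
    [[0,0,-0.015],[0,0,0],0],
    [[0,0,-0.03],[0,0,0],0],
    [[0,0,-0.05],[0,0,0],0],
    [[0,0,-0.07],[0,0,0],0],
    [[0,0,-0.1],[0,0,0],0],
    [[0,0,-0.13],[0,0,0],0],
    [[0,0,-0.16],[0,0,0],0],
    [[0,0,-0.19],[0,0,0],0],
    [[0,0,-0.19],[0,0,0],0]
  ]
}}

```text
time_s: 30.1
tcp_pos: [0.5087, 0.1909, 0.2833]
eef_rot: [-179.8, 26.6, -4.9]
contact_force: [0.3, 0.1, -0.2]
gripper_width: 0.0876
```

```bash
python3 -c "
from h import *
inc([.60,.1,.35],[180,0,-47])
I,K,W=cam('wrist');cv2.imwrite('pics/w26.png',I[:,:,::-1])
I,K,W=cam('side');crop(I,200,120,330,250,4.5,'s26.png')
I,K,W=cam('top');crop(I,180,210,320,370,4,'t26.png')
"
```

```text
pos [0.5087 0.1909 0.2833] eul [-179.83   26.59   -4.91] J [  29.9   22.3   11.8  -15.2 -101.3   55.1] t 30.1
F [ 0.3  0.1 -0.2] w 0.0876 SHIFT [ 0.0584  0.0824 -0.1041] TURN [0.1675 0.4439 0.7204] rows 5.8
```

View pics/s26.png

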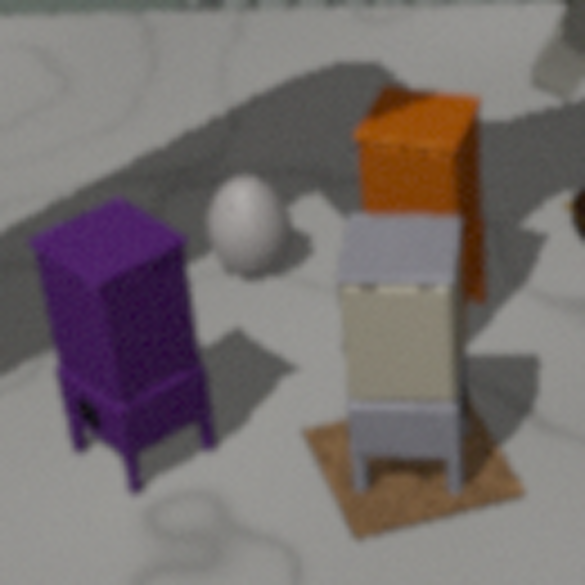

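View pics/t26.png

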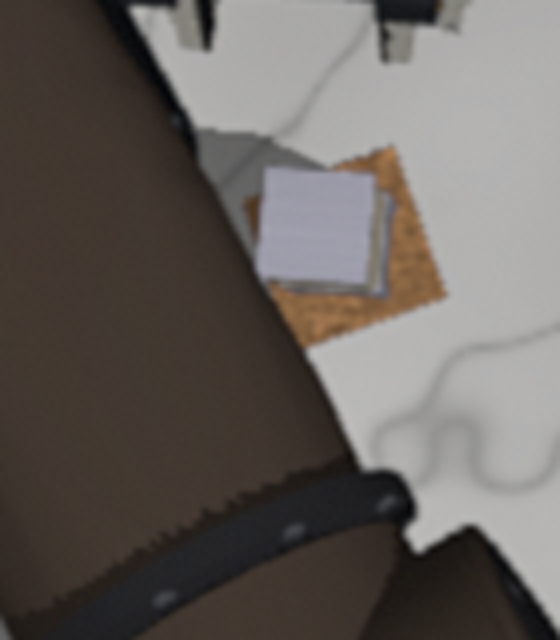

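View pics/w26.png

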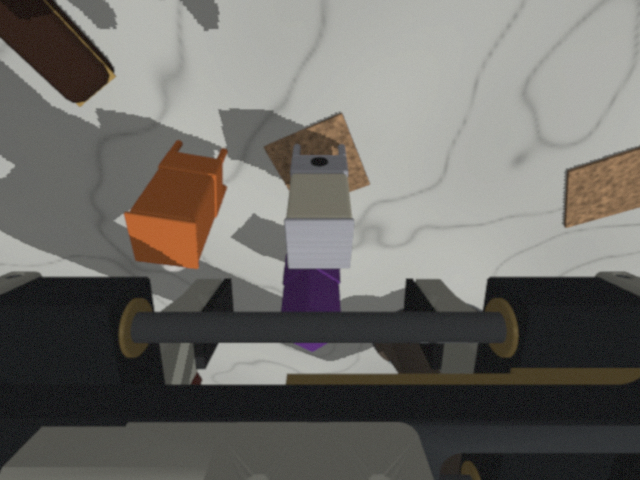

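```bash
python3 -c "
from h import *
I,K,W=cam('top')
f=lambda u,z: onz(K,W,(180+u[0]/4-.375,210+u[1]/4-.375),z)
L=np.array([f(u,.156) for u in [(264,168),(375,174),(368,289),(256,276)]]);print(L.mean(0).round(4))
print(r.get_state()['contact_force'].round(1),r.get_state()['time_s'])
r.close_job()
"
```

```text
[0.4223 0.1968 0.156 ]
[-0.5 -1.  -0.1] 30.3
the job is handed in; nothing more can be done
```

The lamp is switched on and standing upright on its cork coaster. I handed the job in at 30.3 s of the 72 s allowed; it reported no verdict.

**What I did:** I gripped the lamp by the shade and laid it on the clear mantel with the socket cover up. I pressed the bat down with the closed fingers, picked the lamp up again and set it back on the coaster.

**Last checks:**
- **Switch:** the pressing force rose to about 2 N and then fell to zero. Pictures after the press and after the second lift show the bat leaning to the on side. I did not look at it again once the lamp was standing.
- **Position:** the top camera puts the lamp's centre at (0.422, 0.197), against (0.424, 0.198) for the coaster. That is within about 2 mm, with the camera calibration itself good to about 2 mm.
- **Upright:** the final side view looks the same as the starting view.
- **Robot clear:** the gripper was clear of everything, with the contact force near zero.
- **Other things:** nothing else looks moved in the pictures, but I did not measure their positions.

**What went wrong:** on the second lift the lamp sagged in the grip. I raised the grip to 60 N and it held. The wrist pictures suggested 14–18° of sag, while the tilt seen from the side fitted about 12°. I used the side view to correct the tool angle before setting the lamp down.

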